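# Wash the coffee cups in the hand-crank washer

## Task

Wash the used coffee cups: stand all of them mouth-down in the washer's round basket, push the soap pump fully down, then turn the crank anticlockwise (seen from above) at least two full turns past its start mark with the cups in the basket. Afterwards stand all the cups mouth-down in the low draining rack, and leave the jar, pepper mill and brush where they are.

Things in the scene. Friction and masses are not known exactly. Their poses are not given: they have to be found in the camera images.
- cup0: White ceramic coffee cup without a handle, one of up to four identical ones (two to four are present), standing mouth-down: straight cylinder 60 mm in diameter up to 46 mm, then a short taper to the foot ring; 53 mm high in all, 150 g, heavy thick rim at the bottom. Starts on the cork mat. Origin: centre of the mouth rim on which it stands; its z axis points up while it stands mouth-down.
- cup1: White ceramic coffee cup without a handle, one of up to four identical ones (two to four are present), standing mouth-down: straight cylinder 60 mm in diameter up to 46 mm, then a short taper to the foot ring; 53 mm high in all, 150 g, heavy thick rim at the bottom. Starts on the cork mat. Origin: centre of the mouth rim on which it stands; its z axis points up while it stands mouth-down.
- cup2: White ceramic coffee cup without a handle, one of up to four identical ones (two to four are present), standing mouth-down: straight cylinder 60 mm in diameter up to 46 mm, then a short taper to the foot ring; 53 mm high in all, 150 g, heavy thick rim at the bottom. Starts on the cork mat. Origin: centre of the mouth rim on which it stands; its z axis points up while it stands mouth-down.
- cup3: White ceramic coffee cup without a handle, one of up to four identical ones (two to four are present), standing mouth-down: straight cylinder 60 mm in diameter up to 46 mm, then a short taper to the foot ring; 53 mm high in all, 150 g, heavy thick rim at the bottom. Starts on the cork mat. Origin: centre of the mouth rim on which it stands; its z axis points up while it stands mouth-down.
- washer: Cream enamelled hand-crank cup washer, fixed. Round tub 236 mm in diameter, 34 mm high, and on its own +y side a gearbox 110 (x) by 130 (y) mm, 90 mm high, centred 185 mm from the tub's axis, with the crank on top. Origin: on the counter on the tub's (and basket's) vertical axis; z up.
- basket_floor (a point): Centre of the floor of the round steel basket on the tub, 40 mm above the counter. The basket's inside is 196 mm in diameter, its rim stands 16 mm above the floor and a hub 22 mm in diameter, 16 mm above the floor, stands in the middle: four cups fit at 60 to 63 mm from the centre. It turns with the crank, half a turn for each turn of the crank, the same way round; x and y axes turn with it.
- crank_axis (a point): Point on the crank's vertical axis at the mid height of its grip, 137 mm above the counter; fixed to the washer, 195 mm from the basket's axis, axes parallel to the washer's.
- crank_grip (a point): Middle of the crank's upright dark wooden grip, 55 mm from the crank's axis. The grip is a flat slab fixed to the crank arm, 30 mm along the arm, 14 mm across it, and 46 mm high (111 to 157 mm above the counter); below it runs the flat brass arm, top at 111 mm. Its x axis points outward along the arm, y across the slab in the anticlockwise direction, z up.
- crank (a joint): Crank angle (rad), growing anticlockwise seen from above, counts on over full turns; 0 when the arm points along the washer's +x axis, over the dark start mark on the gearbox top. Starts 0.15 to 1.5 rad short of the mark (negative). Stiff enough to stay where it is left; takes about 3 N at the grip.
- soap_bottle: Black soap bottle, fixed to the counter, 68 mm in diameter and 92 mm high, with a steel pump head on top. Origin: centre of its underside, z up.
- soap_top (a point): Centre of the top of the soap pump's round steel head (32 mm in diameter, with a short spout to its side), 118 mm above the counter when up; moves with the head.
- soap (a joint): Travel of the sprung soap pump head (m): 0 up, 0.012 fully down; takes about 8 N to push fully down and springs back.
- rack: Low dark draining rack, fixed: square tray 200 by 200 mm outside, walls 5 mm thick and 16 mm high, floor top 5 mm above the counter. Origin: centre of its underside, x and y along its sides.
- mat: Thin square cork mat 190 by 190 by 4 mm, fixed on the counter, where the cups start. Origin: centre of its underside.
- jar: White storage jar with a red lid, 70 mm in diameter, 113 mm high, a bystander. Origin: centre of its underside.
- mill: Wooden pepper mill, 48 mm in diameter, 105 mm high, a bystander. Origin: centre of its underside.
- brush: Dish brush lying on the far side of the counter, a bystander.

How it is judged (in metres and radians):
On the way, in this order (a step that is already met when the one before it is completed fails the run):
1. all the cups stand mouth-down on the floor of the basket, let go, the crank not yet turned (less than 0.5 rad past its start mark) (horizontal distance between each of cup0, cup1, cup2, cup3 and basket_floor below 0.075 m and z of cup0 in the frame of basket_floor between -0.008 and 0.008 m and angle between each of cup0, cup1, cup2, cup3's own z axis and vertical below 0.15 rad and z of cup1 in the frame of basket_floor between -0.008 and 0.008 m and z of cup2 in the frame of basket_floor between -0.008 and 0.008 m and z of cup3 in the frame of basket_floor between -0.008 and 0.008 m and contact force between the fingers and cup0 below 0.5 N and contact force between the fingers and cup1 below 0.5 N and contact force between the fingers and cup2 below 0.5 N and contact force between the fingers and cup3 below 0.5 N and value of joint crank below 0.5 rad), for 0.3 s.
2. with the cups in the basket and the crank still not turned, the soap pump is pushed down at least 9 mm of its 12 mm (horizontal distance between each of cup0, cup1, cup2, cup3 and basket_floor below 0.075 m and z of cup0 in the frame of basket_floor between -0.008 and 0.008 m and angle between each of cup0, cup1, cup2, cup3's own z axis and vertical below 0.15 rad and z of cup1 in the frame of basket_floor between -0.008 and 0.008 m and z of cup2 in the frame of basket_floor between -0.008 and 0.008 m and z of cup3 in the frame of basket_floor between -0.008 and 0.008 m and value of joint soap above 0.009 m and value of joint crank below 0.5 rad), for 0.1 s.
3. with all the cups standing in the basket, the crank has come two full turns (12.57 rad) anticlockwise past its start mark (horizontal distance between each of cup0, cup1, cup2, cup3 and basket_floor below 0.075 m and z of cup0 in the frame of basket_floor between -0.008 and 0.008 m and angle between each of cup0, cup1, cup2, cup3's own z axis and vertical below 0.15 rad and z of cup1 in the frame of basket_floor between -0.008 and 0.008 m and z of cup2 in the frame of basket_floor between -0.008 and 0.008 m and z of cup3 in the frame of basket_floor between -0.008 and 0.008 m and value of joint crank above 12.57 rad), for 0.1 s.
At the end, for the whole second after the job is handed in: All the cups stand mouth-down, within 8 degrees of upright and at rest, on the floor of the draining rack (not on its walls, centres within 78 mm of the rack's middle along each side); the soap pump is up again (under 3 mm) and the crank has not been turned back below two turns (x of cup0 in the frame of rack between -0.078 and 0.078 m and y of cup0 in the frame of rack between -0.078 and 0.078 m and z of cup0 in the frame of rack between -0.003 and 0.012 m and angle between each of cup0, cup1, cup2, cup3's own z axis and vertical below 0.15 rad and linear speed of each of cup0, cup1, cup2, cup3 below 0.02 m/s and x of cup1 in the frame of rack between -0.078 and 0.078 m and y of cup1 in the frame of rack between -0.078 and 0.078 m and z of cup1 in the frame of rack between -0.003 and 0.012 m and x of cup2 in the frame of rack between -0.078 and 0.078 m and y of cup2 in the frame of rack between -0.078 and 0.078 m and z of cup2 in the frame of rack between -0.003 and 0.012 m and x of cup3 in the frame of rack between -0.078 and 0.078 m and y of cup3 in the frame of rack between -0.078 and 0.078 m and z of cup3 in the frame of rack between -0.003 and 0.012 m and value of joint soap below 0.003 m and value of joint crank above 12.5 rad); the robot touches nothing.
It fails at once if the storage jar is pushed more than 30 mm from its place (distance of jar from where it was at the start of the episode above 0.03 m).
It fails at once if the pepper mill is pushed more than 30 mm from its place (distance of mill from where it was at the start of the episode above 0.03 m).
It fails at once if the dish brush is pushed more than 30 mm from its place (distance of brush from where it was at the start of the episode above 0.03 m).
Of cup0, cup1, cup2, cup3 only 2 to 4 are there at a start; the rules pass over those that are not, and their reading is None.
At some moment in a run one of cup0, cup1, cup2, cup3 may be knocked a few centimetres aside while the robot is not near it.
It also fails if it takes over 210 s, if anything falls off the work surface, if the arm or the gripper's body presses on something with over 40 N, if the wrist force passes 120 N, or if a joint passes its speed limit or range.

## Robot

A 6-joint arm with a two-finger parallel gripper is mounted at the origin on the work surface. World frame = base frame: x ahead of the robot, y to its left, z up, the work surface at z = 0. Lengths are in m, angles in degrees, forces in N, time in s.
With the tool pointing down it reaches from about 0.35 to 0.875 m from the base axis. Payload 4.2 kg.
Tool frame: the origin (TCP) lies on the centre line of the jaws, within the pads' length; the fingertips stand 11 mm ahead of it and the grasp point (between the pads) lies 8 mm behind it; y points along the fingers, z is the direction in which the jaws open and shut, and the axes are right-handed (so a half turn about y gives the same grasp; the last joint's range is limited). The gripper opens to 87 mm and grips with 3 to 60 N. Pads are 19 mm wide; open, the fingers measure 117 mm over their backs; the gripper's body (75 mm by 190 mm) begins 51 mm behind the grasp point.
Start: joints at [87.353, 22.042, 0.453, 0, -68.411, -14.817], TCP at [0.188, 0.596, 0.209] pointing down, gripper open.
Joint ranges: [-179.83, 179.83], [-69.29, 118.12], [-61.27, 80.66], [-181.25, 117.63], [-171.15, -9.14], [-177.46, 177.46]. Speed limits (degrees/s): [159.86, 159.86, 180, 180, 180, 180].

## Interface

Orientations are given as a 3x3 rotation matrix whose columns are the frame's x, y, z axes.
In Python, from station import r, optics gives the robot as it stands. The module is installed in compiled form; this text tells all that it offers.
- The arm moves only by the tool step_arm, never from a script. Its argument "moves" is a list that holds one entry, the list of rows, each a list of 7 numbers: the turn, a rotation vector about the tool's x, y, z in rad, then the shift along the tool's x, y, z in cm, then the opening in per cent of the stroke, from 0 (shut) to 100 (fully open). A call has exactly 5 rows; each row is the pose to reach, as a shift and turn from the pose commanded when the call began, along the tool's axes at that moment; what a row does not reach only later rows make up. A row lasts 1/12 s, in which the tool goes at most 41.7 mm and 7.16 degrees, less where a joint would pass 70% of its speed; a pose out of reach is approached as far as the arm can. A call with a gripper value outside its range is refused whole. The fingers move at their own pace and stop on an object; the grip force is fixed at half the most. Time passes only in rows, so rows that repeat a pose let the fingers close, or fill a call up. It gives the time, the measured TCP pose, the force and the opening at its end, in the units of the state.
- r.sense(): the state, without advancing time (a new reading comes with each control period).
- optics.capture(name): name is "side" or "top" or "wrist"; returns a dict with "image" (400x640x3 uint8, red, green, blue), "fov_y" (degrees; the focal length in pixels is half the picture's height over the tangent of half this angle, whatever the lens; pixels are square), "cx", "cy" (the principal point, pixels), "cam_to_world" (4x4, takes a point from camera to world coordinates). Camera axes: x right, y down, z forward; pixel columns grow to the right and rows downward; lengths in m; the calibration is good to about 2 mm. A picture is of the moment at which its call begins. There is no depth.
- r.finish_job(): hands the job in, once; it reports no verdict.
The state is a dict: "time_s": time; "joints": joint angles; "joint_velocities": joint speeds; "effort": joint torques, N m; "tcp_pos": TCP position; "ee_rot": TCP orientation; "wrist_force": force on the tool from outside, world axes, zero at the start; "moment": the same for the moment, N m; "gripper_width": opening from 0.0 (shut) to 1.0 (fully open).
Only numpy, scipy, OpenCV 4.12 (cv2) and the standard library are available. Lean on these libraries where they do the work, as an engineer would, in place of code of your own. Each camera call takes 0.05 s, during which the arm holds its last target.

## Working session

There is one attempt and no reset: what is moved stays moved. The work goes in short steps, Python scripts to look and compute and a tool call to move; the robot and the scene stay as the last step left them, time stands still between calls to the robot, and variables do not carry over. Pictures are saved under pics/ and viewed, and the job is handed in when it is done.

Besides the shell and the picture viewer there is one more tool, called after ">>>" in YAML: its name, and indented under it one key for each argument. step_arm: Moves the arm, as the interface text tells. Its arguments: {"type":"object","properties":{"moves":{"type":"array"}},"required":["moves"]}

```bash
mkdir -p pics; ls; python3 - <<'E'
from station import r, optics
import cv2
s=r.sense(); print(s)
for n in ("side","top","wrist"):
    d=optics.capture(n); cv2.imwrite(f"pics/{n}0.png",d["image"][:,:,::-1]); print(n,d["fov_y"],d["cx"],d["cy"]); print(d["cam_to_world"])
E
```

```text
pics
{'time_s': 0.0, 'joints': array([ 8.73550211e+01,  2.20914400e+01,  3.80413458e-01, -2.89516957e-02,
       -6.84104961e+01, -1.48170003e+01]), 'joint_velocities': array([ 0.03611697,  0.02986656, -0.06036963, -0.0740673 , -0.00624687,
        0.02935226]), 'effort': array([ 8.84130459e-04, -3.90671754e+01,  1.87402368e+01,  4.21970084e+00,
        1.09022786e-02, -1.92387556e-04]), 'tcp_pos': array([0.18733518, 0.59561089, 0.2083569 ]), 'ee_rot': array([[-9.53860352e-01, -5.67226541e-04, -3.00250074e-01],
       [ 3.00250596e-01, -2.09698322e-03, -9.53858051e-01],
       [-8.85657642e-05, -9.99997640e-01,  2.17053926e-03]]), 'wrist_force': array([-0.46773802, -0.21239114,  0.32049064]), 'moment': array([-0.02881914,  0.01526734, -0.00924135]), 'gripper_width': 1.0006384235278725}
side 47.27968932906324 316.9483215474428 203.8303641542357
[[ 0.93604572 -0.26618224  0.23014217  0.35321632]
 [-0.35139606 -0.74134443  0.57177727 -0.5772584 ]
 [ 0.01841767 -0.61608072 -0.78746767  0.96724396]
 [ 0.          0.          0.          1.        ]]
top 55.528079203714235 317.5011791868173 197.153435427796
[[-0.02748161 -0.99827927  0.05180025  0.55155085]
 [-0.99916752  0.02586924 -0.03154435  0.04994411]
 [ 0.03015004 -0.05262402 -0.99815915  1.09532811]
 [ 0.          0.          0.          1.        ]]
wrist 71.52733736537947 319.13651554021385 195.28011980552589
[[-0.29896424 -0.91031351 -0.28626857  0.26617566]
 [-0.95426343  0.28560442  0.08838231  0.57107059]
 [ 0.00130396  0.29959878 -0.9540644   0.38389144]
 [ 0.          0.          0.          1.        ]]
```

View pics/top0.png

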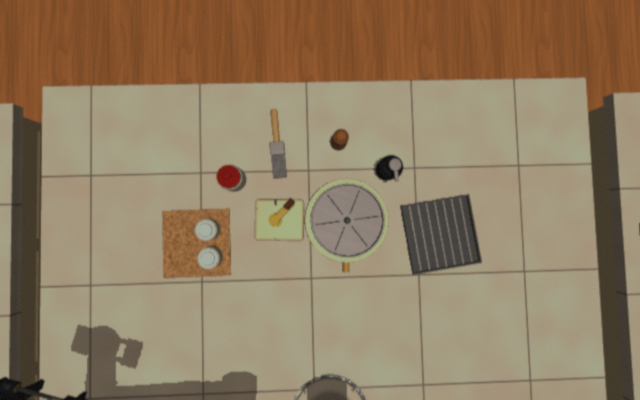

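View pics/side0.png

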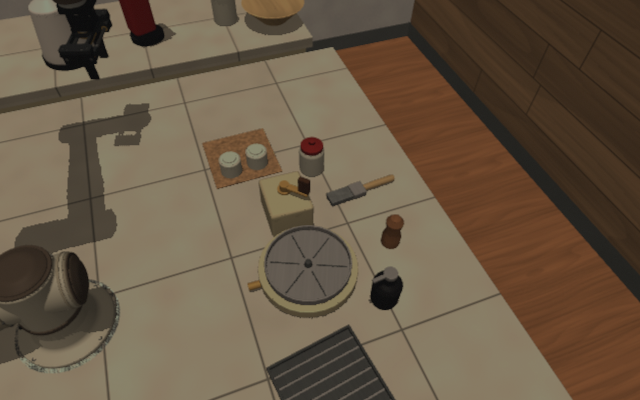

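View pics/wrist0.png

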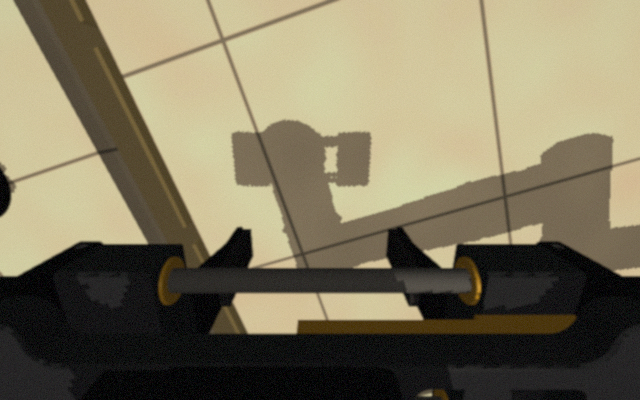

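```bash
cat > h.py <<'E'
import numpy as np, cv2
def f(d): return d["image"].shape[0]/2/np.tan(np.radians(d["fov_y"]/2))
def ray(d,u,v):
    T=np.array(d["cam_to_world"]); c=np.array([(u-d["cx"])/f(d),(v-d["cy"])/f(d),1.]); return T[:3,3],T[:3,:3]@c
def onz(d,u,v,z):
    o,q=ray(d,u,v); return o+q*(z-o[2])/q[2]
def proj(d,p):
    T=np.array(d["cam_to_world"]); c=T[:3,:3].T@(np.array(p)-T[:3,3]); return c[0]/c[2]*f(d)+d["cx"],c[1]/c[2]*f(d)+d["cy"]
E
python3 - <<'E'
from station import r, optics
import cv2
from h import *
d=optics.capture("top"); im=d["image"][:,:,::-1]
c=cv2.resize(im[100:290,155:305],None,fx=4,fy=4,interpolation=cv2.INTER_CUBIC);c=c[:600]; cv2.imwrite("pics/t1.png",c)
c=cv2.resize(im[120:290,300:490],None,fx=3.5,fy=3.5,interpolation=cv2.INTER_CUBIC); cv2.imwrite("pics/t2.png",c)
d=optics.capture("side"); im=d["image"][:,:,::-1]
c=cv2.resize(im[125:320,195:415],None,fx=3,fy=3,interpolation=cv2.INTER_CUBIC); cv2.imwrite("pics/s1.png",c)
E
```

```text
(no output)
```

View pics/t1.png

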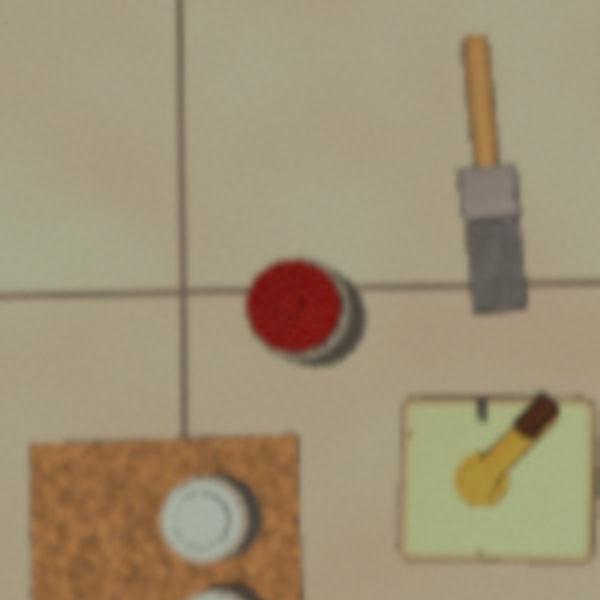

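View pics/t2.png

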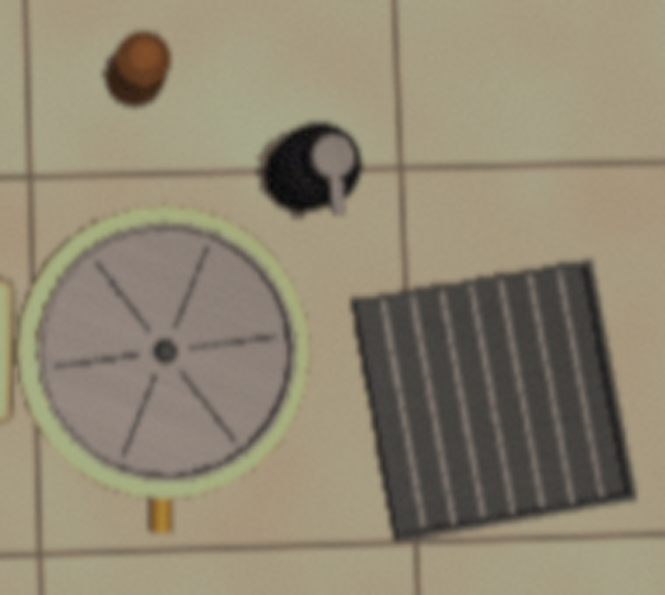

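View pics/s1.png

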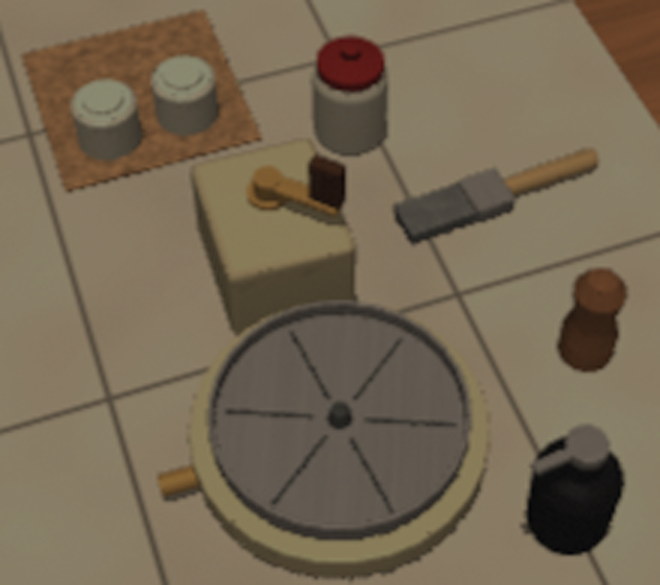

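```bash
cat >> h.py <<'E'
def cups(d,box,z=0.057,name=None,vth=120,sth=45):
    # bright unsaturated blobs; returns list (u,v,area)
    im=d["image"]; hsv=cv2.cvtColor(im,cv2.COLOR_RGB2HSV); x0,y0,x1,y1=box
    m=((hsv[...,1]<sth)&(hsv[...,2]>vth)).astype(np.uint8)
    k=np.zeros_like(m); k[y0:y1,x0:x1]=m[y0:y1,x0:x1]
    n,l,s,c=cv2.connectedComponentsWithStats(k)
    return [(c[i],s[i]) for i in range(1,n) if s[i,4]>60]
E
python3 - <<'E'
from station import r, optics
from h import *
d=optics.capture("top")
P=lambda u,v,s,x0,y0:((u+.5)/s-.5+x0,(v+.5)/s-.5+y0)
for n,a,z in [("hub",P(165,350,3.5,300,120),.056),("soap",P(333,155,3.5,300,120),.118),("crankaxis",P(481,480,4,155,100),.115),("grip",P(543,410,4,155,100),.157),("mark",P(482,410,4,155,100),.09),("jarlid",P(294,306,4,155,100),.11),("mill",P(144,60,3.5,300,120),.1),
 ("r1",P(352,300,3.5,300,120),.016),("r2",P(592,261,3.5,300,120),.016),("r3",P(634,496,3.5,300,120),.016),("r4",P(397,540,3.5,300,120),.016)]:
    print(n,onz(d,*a,z).round(4))
# basket rim circle centre
hsv=cv2.cvtColor(d["image"],cv2.COLOR_RGB2HSV)
print(hsv[225:262:4,206], hsv[230,198:216:2])
for c,s in cups(d,(160,205,235,280)): print(c,s,onz(d,*c,.05).round(4), onz(d,s[0]+s[2]/2-.5,s[1]+s[3]/2-.5,.052).round(4))
# washer centre: greenish tub blob ellipse
im=d["image"]; 
E
```

```text
hub [ 0.5418 -0.0614  0.056 ]
soap [ 0.6837 -0.1847  0.118 ]
crankaxis [0.5475 0.13   0.115 ]
grip [0.5897 0.0876 0.157 ]
mark [0.5935 0.1304 0.09  ]
jarlid [0.6631 0.2486 0.11  ]
mill [ 0.7619 -0.0477  0.1   ]
r1 [ 0.5779 -0.2203  0.016 ]
r2 [ 0.6047 -0.4205  0.016 ]
r3 [ 0.4118 -0.4458  0.016 ]
r4 [ 0.3825 -0.2494  0.016 ]
[[ 47  21 173]
 [ 48  19 174]
 [ 48  19 173]
 [ 43  22 164]
 [ 15 115 146]
 [ 14 146 148]
 [ 30  24 161]
 [ 48  19 171]
 [ 51  19 175]
 [ 49  20 175]] [[ 48  22 171]
 [ 49  21 173]
 [ 47  21 173]
 [ 49  21 174]
 [ 47  21 174]
 [ 47  20 175]
 [ 46  20 170]
 [ 39  22 154]
 [ 39  21 168]]
[205.2        229.46666667] [196 220  20  20 315] [0.5257 0.3248 0.05  ] [0.5257 0.3235 0.052 ]
[207.62974684 257.92721519] [198 248  20  20 316] [0.4486 0.3192 0.05  ] [0.45   0.3191 0.052 ]
```

>>> step_arm:
  moves:
    - [[0,-0.1,0,-3.6,0,1.4,100],[0,-0.2,0,-7.2,0,2.8,100],[0,-0.305,0,-10.8,0,4.2,100],[0,-0.305,0,-14.4,0,5.6,100],[0,-0.305,0,-18,0,7,100]]

```text
time_s: 0.72
tcp_pos: [0.3392, 0.4741, 0.2095]
ee_rot: [[-1.0, 0.0, 0.001], [-0.001, 0.0, -1.0], [-0.0, -1.0, -0.0]]
wrist_force: [0.5, 0.3, -0.3]
gripper_width: 0.999
```

```bash
cat >> h.py <<'E'
def st():
    from station import r
    s=r.sense(); print("t",round(s["time_s"],2),"tcp",s["tcp_pos"].round(4),"F",s["wrist_force"].round(1),"w",round(s["gripper_width"],3),"yaw",round(float(np.degrees(np.arctan2(s["ee_rot"][1,0],s["ee_rot"][0,0]))),2),"j",s["joints"].round(0)); return s
E
python3 -c "
from h import *
s=st();print(s['ee_rot'].round(3))"
```

```text
t 0.72 tcp [0.3392 0.4741 0.2095] F [ 0.5  0.3 -0.3] w 0.999 yaw -179.94 j [ 70.  18.  -6.   0. -66.  20.]
[[-1.     0.     0.001]
 [-0.001  0.    -1.   ]
 [-0.    -1.    -0.   ]]
```

>>> step_arm:
  moves:
    - [[0,0,0,-3.0,0,2.4,100],[0,0,0,-6.0,0,4.8,100],[0,0,0,-9.0,0,7.2,100],[0,0,0,-12.0,0,9.6,100],[0,0,0,-15.0,0,12.0,100]]

```text
time_s: 1.13
tcp_pos: [0.4894, 0.354, 0.2096]
ee_rot: [[-1.0, 0.0, 0.0], [-0.0, 0.0, -1.0], [-0.0, -1.0, -0.0]]
wrist_force: [0.1, 0.1, -0.3]
gripper_width: 1.001
```

>>> step_arm:
  moves:
    - [[0,0,0,-2.0,0,1.5,100],[0,0,0,-3.8,0,3.0,100],[0,0,0,-3.8,3,3.0,100],[0,0,0,-3.8,5,3.0,100],[0,0,0,-3.8,5,3.0,100]]

```text
time_s: 1.55
tcp_pos: [0.524, 0.3229, 0.1544]
ee_rot: [[-1.0, -0.008, -0.002], [0.002, -0.006, -1.0], [0.008, -1.0, 0.006]]
wrist_force: [-1.3, -0.1, -1.4]
gripper_width: 1.003
```

```bash
python3 - <<'E'
from station import optics
from h import *
s=st()
d=optics.capture("wrist"); cv2.imwrite("pics/w1.png",d["image"][:,:,::-1])
print(proj(d,s["tcp_pos"]))
for p in [(.5257,.3245,.057),(.449,.319,.057)]: print(proj(d,p))
E
```

```text
t 1.55 tcp [0.524  0.3229 0.1544] F [-1.3 -0.1 -1.4] w 1.003 yaw 179.87 j [ 47.  24.  -5.  -0. -62.  43.]
(np.float64(319.00366936300577), np.float64(233.15724350028233))
(np.float64(316.9848248766342), np.float64(190.09386811175375))
(np.float64(322.1627952531552), np.float64(256.3107728590789))
```

View pics/w1.png

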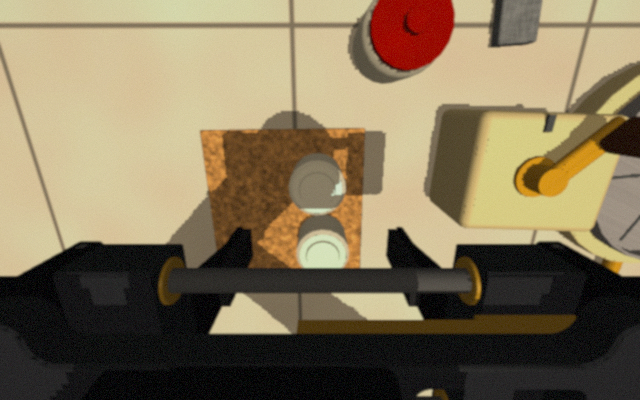

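>>> step_arm:
  moves:
    - [[0,0,0,0,3.5,0,100],[0,0,0,0,7,0,100],[0,0,0,0,10.3,0,100],[0,0,0,0,12.8,0,100],[0,0,0,0,12.8,0,100]]

```text
time_s: 2.02
tcp_pos: [0.5238, 0.3238, 0.0275]
ee_rot: [[-1.0, -0.007, 0.0], [-0.0, -0.006, -1.0], [0.007, -1.0, 0.006]]
wrist_force: [-1.1, 0.0, -0.3]
gripper_width: 1.002
```

>>> step_arm:
  moves:
    - [[0,0,0,0,0,0,40],[0,0,0,0,0,0,40],[0,0,0,0,0,0,40],[0,0,0,0,0,0,40],[0,0,0,0,0,0,40]]

```text
time_s: 2.43
tcp_pos: [0.527, 0.3261, 0.0333]
ee_rot: [[-1.0, 0.002, 0.0], [-0.0, 0.002, -1.0], [-0.002, -1.0, -0.002]]
wrist_force: [0.3, -2.8, 1.8]
gripper_width: 0.711
```

>>> step_arm:
  moves:
    - [[0,0,0,0,0,0,30],[0,0,0,0,-2,0,30],[0,0,0,0,-6,0,30],[0,0,0,0,-10,0,30],[0,0,0,0,-14,0,30]]

```text
time_s: 2.85
tcp_pos: [0.5256, 0.3249, 0.1725]
ee_rot: [[-1.0, -0.002, 0.0], [-0.0, -0.001, -1.0], [0.002, -1.0, 0.001]]
wrist_force: [1.0, 1.4, -0.8]
gripper_width: 0.668
```

>>> step_arm:
  moves:
    - [[0,0,0,0,-3,0,30],[0,0,0,0,-6,0,30],[0,0,0,-1,-6,3,30],[0,0,0,-2,-6,7,30],[0,0,0,-3,-6,11,30]]

```text
time_s: 3.27
tcp_pos: [0.5558, 0.215, 0.2317]
ee_rot: [[-1.0, 0.0, 0.002], [-0.002, 0.001, -1.0], [-0.0, -1.0, -0.001]]
wrist_force: [1.2, 0.1, -1.9]
gripper_width: 0.669
```

>>> step_arm:
  moves:
    - [[0,0,0,-1,0,4,30],[0,0,0,-2,0,8,30],[0,0,0,-3,0,12,30],[0,0,0,-4,0,16,30],[0,0,0,-4,0,20,30]]

```text
time_s: 3.68
tcp_pos: [0.5971, 0.0135, 0.2309]
ee_rot: [[-1.0, 0.0, -0.0], [0.0, 0.0, -1.0], [-0.0, -1.0, -0.0]]
wrist_force: [0.5, 0.1, -1.0]
gripper_width: 0.667
```

```bash
python3 - <<'E'
from station import optics
from h import *
s=st()
d=optics.capture("top"); cv2.imwrite("pics/t3.png",d["image"][:,:,::-1])
d=optics.capture("wrist"); cv2.imwrite("pics/w2.png",d["image"][:,:,::-1])
print(proj(d,(.5418,-.0614,.056)))
E
```

```text
t 3.68 tcp [0.5971 0.0135 0.2309] F [ 0.5  0.1 -1. ] w 0.667 yaw 180.0 j [ 17.  19.  -2.  -0. -70.  73.]
(np.float64(369.7982080807153), np.float64(213.08106074889213))
```

View pics/w2.png

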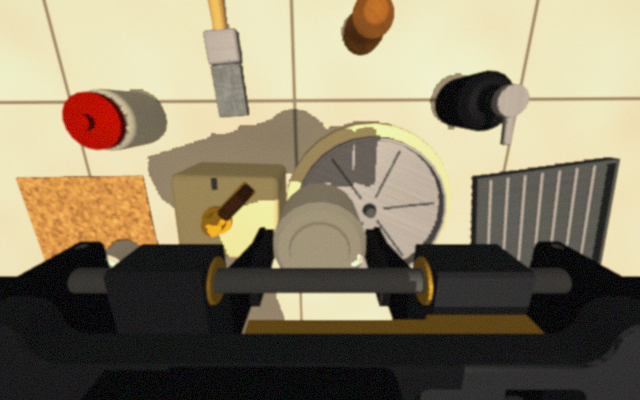

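View pics/t3.png

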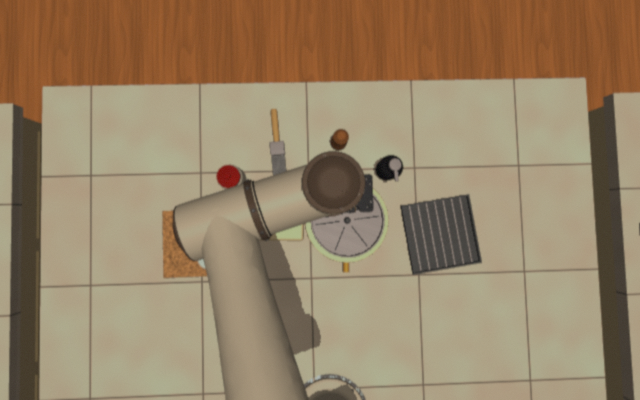

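>>> step_arm:
  moves:
    - [[0,0,0,0,0,4,30],[0,0,0,0,0,7.4,30],[0,0,0,0,4,7.4,30],[0,0,0,0,8,7.4,30],[0,0,0,0,8,7.4,30]]

```text
time_s: 4.2
tcp_pos: [0.5895, -0.0589, 0.1428]
ee_rot: [[-1.0, -0.018, -0.003], [0.003, 0.001, -1.0], [0.018, -1.0, -0.001]]
wrist_force: [-2.1, 0.7, -3.7]
gripper_width: 0.667
```

>>> step_arm:
  moves:
    - [[0,0,0,0,3.5,0,30],[0,0,0,0,7,0,30],[0,0,0,0,7,0,30],[0,0,0,0,7,0,30],[0,0,0,0,7,0,30]]

```text
time_s: 4.62
tcp_pos: [0.5985, -0.0582, 0.0842]
ee_rot: [[-1.0, 0.004, 0.002], [-0.002, -0.001, -1.0], [-0.004, -1.0, 0.001]]
wrist_force: [0.3, -0.4, -1.4]
gripper_width: 0.669
```

```bash
python3 - <<'E'
from station import optics
from h import *
s=st()
d=optics.capture("side"); cv2.imwrite("pics/s2.png",cv2.resize(d["image"][125:330,195:450,::-1],None,fx=2.9,fy=2.9))
E
```

```text
t 4.62 tcp [ 0.5985 -0.0582  0.0842] F [ 0.3 -0.4 -1.4] w 0.669 yaw -179.89 j [ 10.  26. -13.   0. -51.  80.]
```

View pics/s2.png

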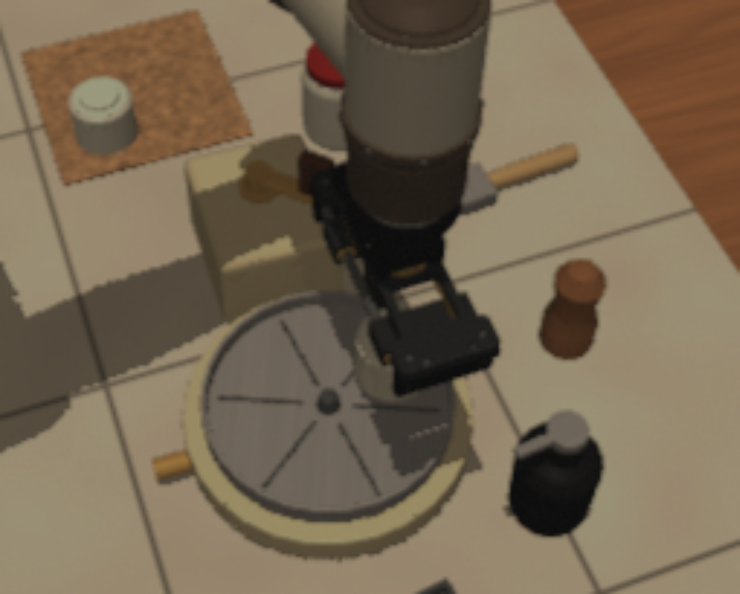

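>>> step_arm:
  moves:
    - [[0,0,0,0,0.6,0.3,30],[0,0,0,0,1.2,0.3,30],[0,0,0,0,1.2,0.3,30],[0,0,0,0,1.2,0.3,30],[0,0,0,0,1.2,0.3,30]]

```text
time_s: 5.08
tcp_pos: [0.5964, -0.0616, 0.0696]
ee_rot: [[-1.0, 0.0, 0.0], [-0.0, -0.0, -1.0], [-0.0, -1.0, 0.0]]
wrist_force: [0.3, -0.5, -1.6]
gripper_width: 0.668
```

>>> step_arm:
  moves:
    - [[0,0,0,0,0.1,0,30],[0,0,0,0,0.2,0,30],[0,0,0,0,0.2,0,30],[0,0,0,0,0.2,0,30],[0,0,0,0,0.2,0,30]]

```text
time_s: 5.5
tcp_pos: [0.5967, -0.0616, 0.0691]
ee_rot: [[-1.0, 0.001, 0.001], [-0.001, -0.0, -1.0], [-0.001, -1.0, 0.0]]
wrist_force: [-2.1, 0.7, 5.1]
gripper_width: 0.669
```

>>> step_arm:
  moves:
    - [[0,0,0,0,0,0,95],[0,0,0,0,0,0,95],[0,0,0,0,0,0,95],[0,0,0,0,0,0,95],[0,0,0,0,-3,0,95]]

```text
time_s: 5.92
tcp_pos: [0.5919, -0.0617, 0.0917]
ee_rot: [[-1.0, -0.013, -0.001], [0.001, -0.0, -1.0], [0.013, -1.0, 0.0]]
wrist_force: [0.8, 0.5, -1.1]
gripper_width: 0.923
```

>>> step_arm:
  moves:
    - [[0,0,0,0,-4,0,100],[0,0,0,0,-8,0,100],[0,0,0,0,-12,0,100],[0,0,0,2,-12,-3,100],[0,0,0,4,-12,-6,100]]

```text
time_s: 6.33
tcp_pos: [0.5581, -0.0015, 0.2203]
ee_rot: [[-1.0, 0.007, -0.003], [0.003, 0.002, -1.0], [-0.007, -1.0, -0.002]]
wrist_force: [0.3, 1.3, -0.9]
gripper_width: 1.0
```

>>> step_arm:
  moves:
    - [[0,0,0,1.3,0,-3.8,100],[0,0,0,2.6,0,-7.6,100],[0,0,0,3.9,0,-11.4,100],[0,0,0,5.2,0,-15.2,100],[0,0,0,6.5,0,-19,100]]

```text
time_s: 6.75
tcp_pos: [0.4904, 0.19, 0.2176]
ee_rot: [[-1.0, 0.0, 0.0], [-0.0, 0.0, -1.0], [-0.0, -1.0, -0.0]]
wrist_force: [1.1, 0.4, -0.9]
gripper_width: 0.996
```

>>> step_arm:
  moves:
    - [[0,0,0,1.3,0,-3.8,100],[0,0,0,2.6,0,-7.6,100],[0,0,0,3.9,0,-11.4,100],[0,0,0,4.2,4,-13.1,100],[0,0,0,4.2,6,-13.1,100]]

```text
time_s: 7.17
tcp_pos: [0.4479, 0.323, 0.1558]
ee_rot: [[-1.0, -0.0, 0.004], [-0.004, 0.002, -1.0], [-0.0, -1.0, -0.002]]
wrist_force: [0.4, -0.0, -1.3]
gripper_width: 1.001
```

>>> step_arm:
  moves:
    - [[0,0,0,0,0,0,100],[0,0,0,0,0,0,100],[0,0,0,0,0,0,100],[0,0,0,0,0,0,100],[0,0,0,0,0,0,100]]

```text
time_s: 7.58
tcp_pos: [0.4503, 0.3195, 0.1593]
ee_rot: [[-1.0, 0.002, -0.001], [0.001, 0.003, -1.0], [-0.002, -1.0, -0.003]]
wrist_force: [-0.5, 0.4, -0.5]
gripper_width: 0.996
```

```bash
python3 - <<'E'
from station import optics
from h import *
s=st()
for n in("wrist","side"):
    d=optics.capture(n); cv2.imwrite(f"pics/{n}3.png",d["image"][:,:,::-1])
    print(n,proj(d,(.449,.319,.057)),proj(d,(.597,-.0615,.093)))
E
```

```text
t 7.58 tcp [0.4503 0.3195 0.1593] F [-0.5  0.4 -0.5] w 0.996 yaw 179.96 j [ 52.  17. -14.   0. -58.  38.]
wrist (np.float64(319.866614408017), np.float64(192.4552386885606)) (np.float64(821.6954833747554), np.float64(19.968949741210594))
side (np.float64(228.5631405434313), np.float64(156.67119388403125)) (np.float64(330.5117740447912), np.float64(243.98986804887707))
```

View pics/wrist3.png

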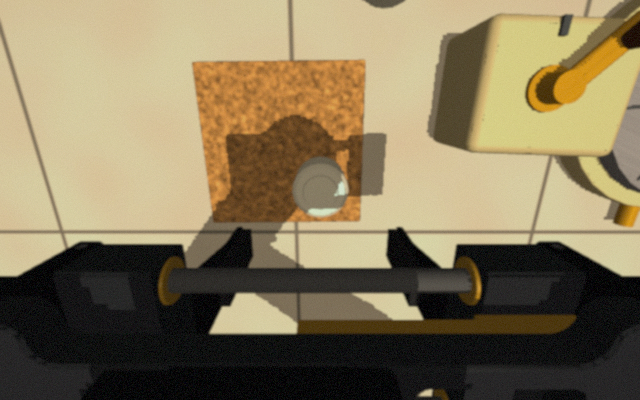

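View pics/side3.png

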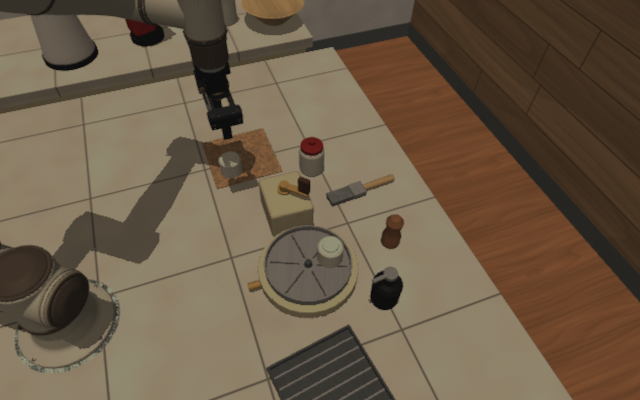

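>>> step_arm:
  moves:
    - [[0,0,0,0,3.5,0,100],[0,0,0,0.1,7,0,100],[0,0,0,0.1,10.3,0,100],[0,0,0,0.1,12.6,0,100],[0,0,0,0.1,12.6,0,100]]

```text
time_s: 8.1
tcp_pos: [0.4459, 0.3164, 0.0272]
ee_rot: [[-1.0, -0.007, -0.001], [0.001, -0.007, -1.0], [0.007, -1.0, 0.007]]
wrist_force: [-0.8, -0.3, -1.0]
gripper_width: 0.998
```

>>> step_arm:
  moves:
    - [[0,0,0,0,0,0,100],[0,0,0,0,0,0,30],[0,0,0,0,0,0,30],[0,0,0,0,0,0,30],[0,0,0,0,0,0,30]]

```text
time_s: 8.52
tcp_pos: [0.4489, 0.3201, 0.033]
ee_rot: [[-1.0, 0.002, 0.0], [-0.0, 0.002, -1.0], [-0.002, -1.0, -0.002]]
wrist_force: [-1.1, 0.4, -0.0]
gripper_width: 0.783
```

>>> step_arm:
  moves:
    - [[0,0,0,0,0,0,30],[0,0,0,0,0,0,30],[0,0,0,0,-3,0,30],[0,0,0,0,-7,0,30],[0,0,0,0,-11,0,30]]

```text
time_s: 8.93
tcp_pos: [0.4472, 0.3183, 0.1413]
ee_rot: [[-1.0, -0.003, -0.0], [0.0, -0.003, -1.0], [0.003, -1.0, 0.003]]
wrist_force: [1.1, 1.0, -1.3]
gripper_width: 0.668
```

>>> step_arm:
  moves:
    - [[0,0,0,0,-4,0,30],[0,0,0,0,-7,-2,30],[0,0,0,-0.5,-9,-1,30],[0,0,0,-0.9,-9,3,30],[0,0,0,-1.3,-9,7,30]]

```text
time_s: 9.35
tcp_pos: [0.4613, 0.2501, 0.2323]
ee_rot: [[-1.0, 0.001, 0.003], [-0.003, 0.002, -1.0], [-0.001, -1.0, -0.002]]
wrist_force: [0.3, -0.4, -2.6]
gripper_width: 0.67
```

>>> step_arm:
  moves:
    - [[0,0,0,-0.4,0,4,30],[0,0,0,-0.9,0,8,30],[0,0,0,-1.3,0,12,30],[0,0,0,-1.8,0,16,30],[0,0,0,-2.4,0,20,30]]

```text
time_s: 9.77
tcp_pos: [0.4843, 0.0475, 0.2311]
ee_rot: [[-1.0, -0.001, 0.001], [-0.001, 0.0, -1.0], [0.001, -1.0, -0.0]]
wrist_force: [0.2, 1.1, -2.1]
gripper_width: 0.669
```

>>> step_arm:
  moves:
    - [[0,0,0,0,0,4,30],[0,0,0,0,0,8,30],[0,0,0,0,0,11,30],[0,0,0,0,0,11,30],[0,0,0,0,0,11,30]]

```text
time_s: 10.18
tcp_pos: [0.4845, -0.0619, 0.2308]
ee_rot: [[-1.0, -0.001, -0.003], [0.003, 0.0, -1.0], [0.001, -1.0, -0.0]]
wrist_force: [0.6, 0.1, -2.6]
gripper_width: 0.667
```

Placing: down 16.1 cm in two parts, watching the force.

>>> step_arm:
  moves:
    - [[0,0,0,-0.1,4,0,30],[0,0,0,-0.1,8,0,30],[0,0,0,-0.1,12,0,30],[0,0,0,-0.1,14.5,0,30],[0,0,0,-0.1,14.5,0,30]]

```text
time_s: 10.6
tcp_pos: [0.4814, -0.06, 0.081]
ee_rot: [[-1.0, -0.013, 0.0], [-0.0, -0.001, -1.0], [0.013, -1.0, 0.001]]
wrist_force: [-0.4, 0.3, -2.4]
gripper_width: 0.67
```

>>> step_arm:
  moves:
    - [[0,0,0,0,0.4,0,30],[0,0,0,0,0.9,0,30],[0,0,0,0,1.4,0,30],[0,0,0,0,1.6,0,30],[0,0,0,0,1.6,0,30]]

```text
time_s: 11.02
tcp_pos: [0.4867, -0.0604, 0.071]
ee_rot: [[-1.0, 0.001, 0.0], [-0.0, 0.0, -1.0], [-0.001, -1.0, -0.0]]
wrist_force: [1.2, -0.0, -2.4]
gripper_width: 0.67
```

>>> step_arm:
  moves:
    - [[0,0,0,0,0.1,0,30],[0,0,0,0,0.2,0,30],[0,0,0,0,0.3,0,30],[0,0,0,0,0.3,0,30],[0,0,0,0,0.3,0,30]]

```text
time_s: 11.43
tcp_pos: [0.4868, -0.0606, 0.0683]
ee_rot: [[-1.0, 0.001, 0.0], [-0.0, -0.0, -1.0], [-0.001, -1.0, 0.0]]
wrist_force: [-1.9, 0.5, 3.6]
gripper_width: 0.669
```

>>> step_arm:
  moves:
    - [[0,0,0,0,0,0,95],[0,0,0,0,0,0,95],[0,0,0,0,0,0,95],[0,0,0,0,0,0,95],[0,0,0,0,-3,0,95]]

```text
time_s: 11.85
tcp_pos: [0.482, -0.061, 0.0928]
ee_rot: [[-1.0, -0.013, -0.001], [0.001, -0.001, -1.0], [0.013, -1.0, 0.001]]
wrist_force: [0.9, -0.9, -1.4]
gripper_width: 0.921
```

>>> step_arm:
  moves:
    - [[0,0,0,0,-4,0,100],[0,0,0,0,-8,0,60],[0,0,0,0,-11,1,0],[0,0,0,-3,-11,3,0],[0,0,0,-6,-11,5,0]]

```text
time_s: 12.27
tcp_pos: [0.5479, -0.1107, 0.2113]
ee_rot: [[-1.0, 0.008, 0.002], [-0.002, 0.001, -1.0], [-0.008, -1.0, -0.001]]
wrist_force: [0.4, 0.3, -0.1]
gripper_width: 0.777
```

>>> step_arm:
  moves:
    - [[0,0,0,-3,0,1.5,0],[0,0,0,-6,0,3.2,0],[0,0,0,-9,0,4.9,0],[0,0,0,-12,0,6.6,0],[0,0,0,-13.7,0,7.4,0]]

```text
time_s: 12.68
tcp_pos: [0.6856, -0.1867, 0.2057]
ee_rot: [[-1.0, -0.001, -0.001], [0.001, -0.0, -1.0], [0.001, -1.0, 0.0]]
wrist_force: [0.1, 0.2, 0.2]
gripper_width: 0.402
```

>>> step_arm:
  moves:
    - [[0,0,0,0,3,0,0],[0,0,0,0,4.5,0,0],[0,0,0,0,4.5,0,0],[0,0,0,0,4.5,0,0],[0,0,0,0,4.5,0,0]]

```text
time_s: 13.1
tcp_pos: [0.6841, -0.1848, 0.1638]
ee_rot: [[-1.0, 0.002, 0.001], [-0.001, -0.001, -1.0], [-0.002, -1.0, 0.001]]
wrist_force: [0.4, -0.3, 0.9]
gripper_width: 0.045
```

```bash
python3 - <<'E'
from station import optics
from h import *
s=st()
for n in("wrist","side","top"):
    d=optics.capture(n); cv2.imwrite(f"pics/{n}4.png",d["image"][:,:,::-1])
    print(n,proj(d,(.684,-.1847,.118)),proj(d,s["tcp_pos"]-[0,0,.011]))
E
```

```text
t 13.1 tcp [ 0.6841 -0.1848  0.1638] F [ 0.4 -0.3  0.9] w 0.045 yaw -179.96 j [ -2.  32.  10.   0. -68.  92.]
wrist (np.float64(318.935272674465), np.float64(210.18983523594758)) (np.float64(319.04860788437935), np.float64(226.7211086496378))
side (np.float64(390.5028019239986), np.float64(271.77037049050995)) (np.float64(393.0077823656303), np.float64(263.380085869509))
top (np.float64(394.7823860450989), np.float64(163.8138351786505)) (np.float64(398.04659516632586), np.float64(161.84211280858526))
```

View pics/wrist4.png

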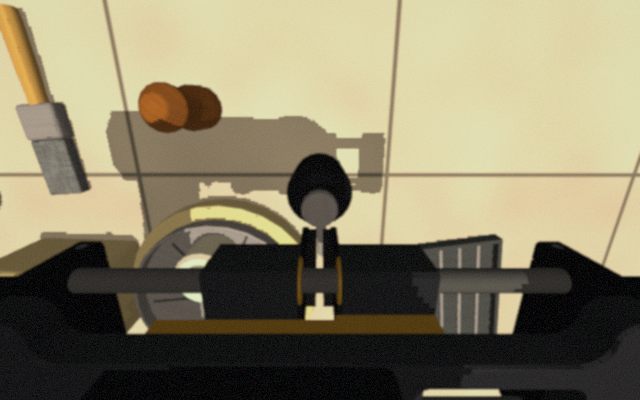

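View pics/side4.png

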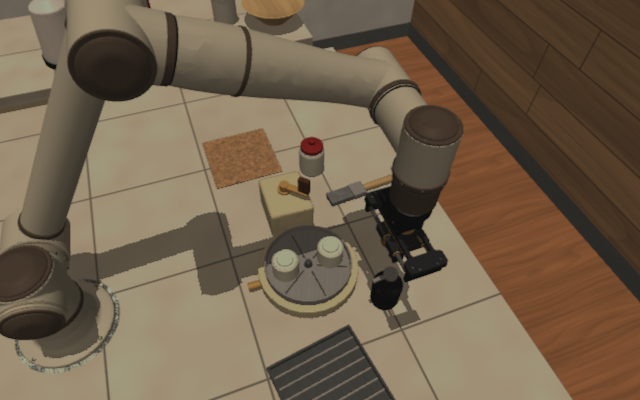

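View pics/top4.png

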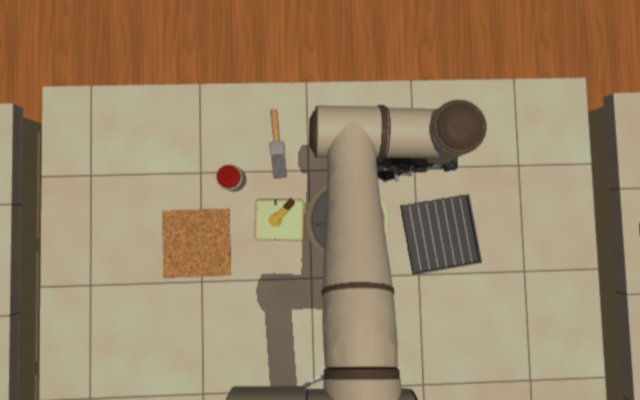

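>>> step_arm:
  moves:
    - [[0,0,0,-0.1,2.5,0,0],[0,0,0,-0.1,3.3,0,0],[0,0,0,-0.1,4,0,0],[0,0,0,-0.1,4.5,0,0],[0,0,0,-0.1,4.8,0,0]]

```text
time_s: 13.67
tcp_pos: [0.6843, -0.1846, 0.1142]
ee_rot: [[-1.0, -0.0, 0.0], [-0.0, -0.0, -1.0], [0.0, -1.0, 0.0]]
wrist_force: [-0.0, -0.4, -0.2]
gripper_width: 0.008
```

>>> step_arm:
  moves:
    - [[0,0,0,0,0.1,0,0],[0,0,0,0,0.2,0,0],[0,0,0,0,0.2,0,0],[0,0,0,0,0.2,0,0],[0,0,0,0,0.2,0,0]]

```text
time_s: 14.08
tcp_pos: [0.6846, -0.1846, 0.113]
ee_rot: [[-1.0, 0.001, 0.0], [-0.0, -0.0, -1.0], [-0.001, -1.0, 0.0]]
wrist_force: [0.4, -0.0, 0.1]
gripper_width: 0.006
```

```bash
python3 - <<'E'
from station import optics
from h import *
s=st(); print(s["wrist_force"])
d=optics.capture("side"); cv2.imwrite("pics/s5.png",cv2.resize(d["image"][150:350,310:470,::-1],None,fx=3,fy=3))
print(proj(d,s["tcp_pos"]-[0,0,.011]))
d=optics.capture("wrist"); cv2.imwrite("pics/w5.png",cv2.resize(d["image"][100:340,200:440,::-1],None,fx=2.5,fy=2.5))
E
```

```text
t 14.08 tcp [ 0.6846 -0.1846  0.113 ] F [ 0.4 -0.   0.1] w 0.006 yaw -179.99 j [ -2.  34.   6.   0. -62.  92.]
[ 0.4184862  -0.02190505  0.10482569]
(np.float64(389.6513465436825), np.float64(275.36932150636915))
```

View pics/s5.png

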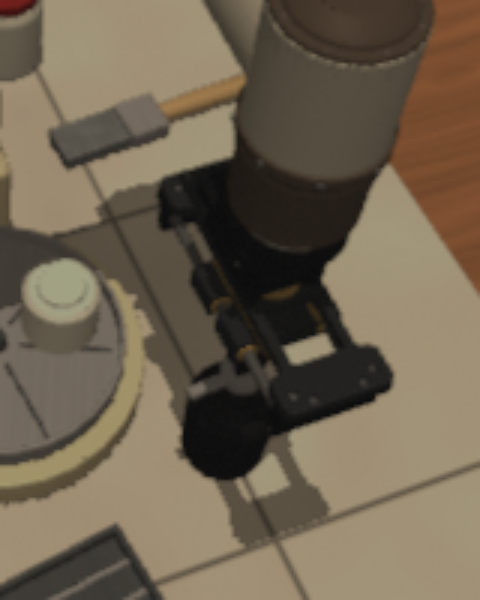

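View pics/w5.png

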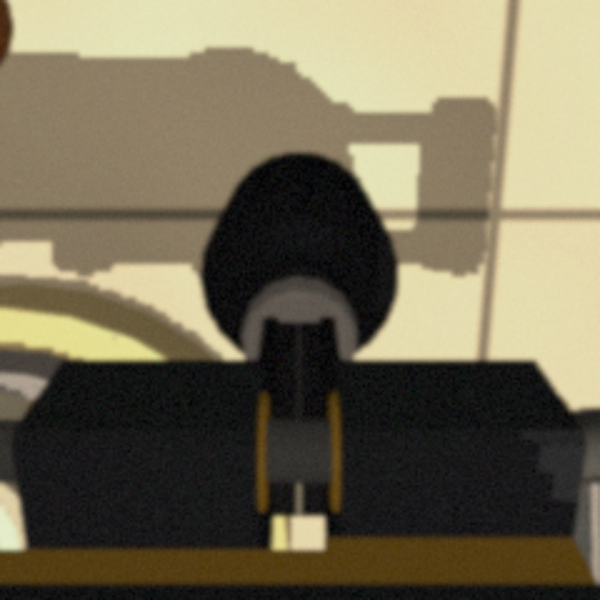

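```bash
python3 - <<'E'
from station import optics
from h import *
s=st()
for n in("wrist","side"):
    d=optics.capture(n); print(n,f(d))
    for z in (.118,.112,.106):
        c=np.array(proj(d,(.684,-.1847,z))); 
        print(z,c.round(1),[np.round(proj(d,(.684+a,-.1847+b,z)),1) for a,b in((.016,0),(-.016,0),(0,.016),(0,-.016))])
    print("tip",proj(d,s["tcp_pos"]-[0,0,.011]),proj(d,s["tcp_pos"]+[.0095,0,-.011]))
    cv2.imwrite(f"pics/{n}6.png",cv2.resize(d["image"][190:300,270:370,::-1] if n=="wrist" else d["image"][230:320,340:440,::-1],None,fx=5.5,fy=5.5,interpolation=cv2.INTER_CUBIC))
E
```

```text
t 14.18 tcp [ 0.6845 -0.1846  0.1128] F [-0.1  0.3 -0.1] w 0.003 yaw -179.99 j [ -2.  34.   6.   0. -62.  92.]
wrist 277.67779438248255
0.118 [319.2 237.2] [array([319.2, 215. ]), array([319.2, 258.2]), array([295.5, 237.1]), array([342.9, 237.2])]
0.112 [319.2 233.3] [array([319.2, 211.8]), array([319.2, 253.9]), array([296.2, 233.3]), array([342.2, 233.4])]
0.106 [319.2 229.7] [array([319.2, 208.7]), array([319.2, 249.8]), array([296.8, 229.7]), array([341.6, 229.8])]
tip (np.float64(319.0071916973876), np.float64(226.70600397850512)) (np.float64(319.02603764875784), np.float64(214.55046048970695))
side 456.91553104257423
0.118 [390.5 271.8] [array([397.3, 269.5]), array([383.7, 274. ]), array([387.2, 265.6]), array([393.9, 278.1])]
0.112 [390.1 273.2] [array([396.8, 270.9]), array([383.3, 275.4]), array([386.8, 267. ]), array([393.5, 279.4])]
0.106 [389.7 274.6] [array([396.4, 272.3]), array([382.9, 276.8]), array([386.4, 268.4]), array([393. , 280.8])]
tip (np.float64(389.58765419396326), np.float64(275.40740854507374)) (np.float64(393.55349419575714), np.float64(274.07481291170814))
```

View pics/wrist6.png

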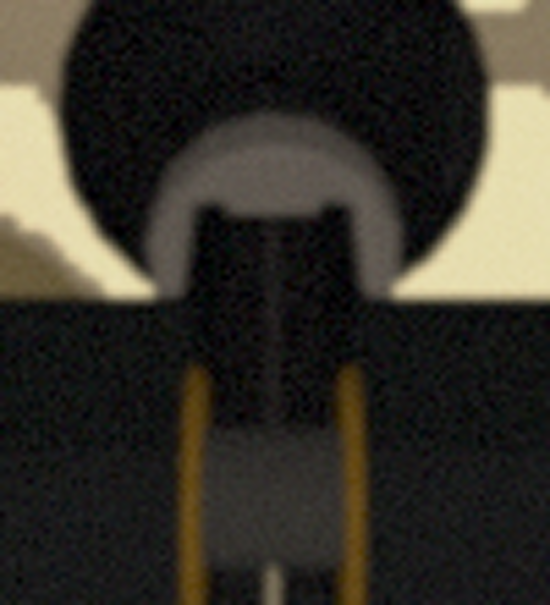

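View pics/side6.png

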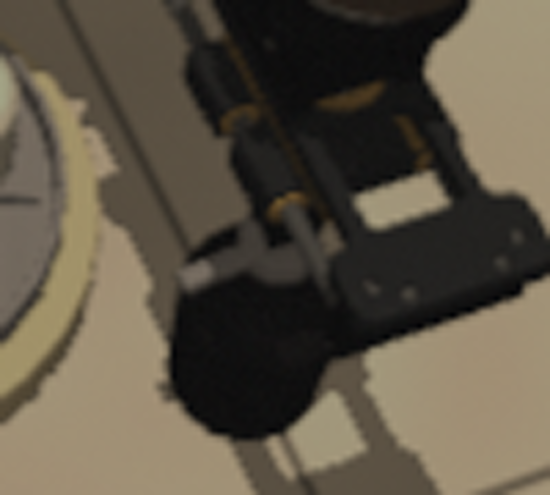

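>>> step_arm:
  moves:
    - [[0,0,0,0,0.2,0,0],[0,0,0,0,0.4,0,0],[0,0,0,0,0.4,0,0],[0,0,0,0,0.4,0,0],[0,0,0,0,0.4,0,0]]

```text
time_s: 14.7
tcp_pos: [0.6843, -0.1846, 0.1084]
ee_rot: [[-1.0, -0.0, 0.0], [-0.0, -0.0, -1.0], [0.0, -1.0, 0.0]]
wrist_force: [0.3, 0.3, -0.4]
gripper_width: 0.009
```

```bash
python3 - <<'E'
from station import optics
from h import *
s=st();print(s["effort"])
for n in("wrist","side"):
    d=optics.capture(n)
    cv2.imwrite(f"pics/{n}7.png",cv2.resize(d["image"][190:300,270:370,::-1] if n=="wrist" else d["image"][230:320,340:440,::-1],None,fx=5.5,fy=5.5,interpolation=cv2.INTER_CUBIC))
E
```

```text
t 14.7 tcp [ 0.6843 -0.1846  0.1084] F [ 0.3  0.3 -0.4] w 0.009 yaw -179.99 j [ -2.  34.   6.   0. -62.  92.]
[-1.83982316e-03 -4.82333279e+01  1.77828008e+01  3.88214037e+00
  7.12712738e-02  8.31664670e-05]
```

View pics/wrist7.png

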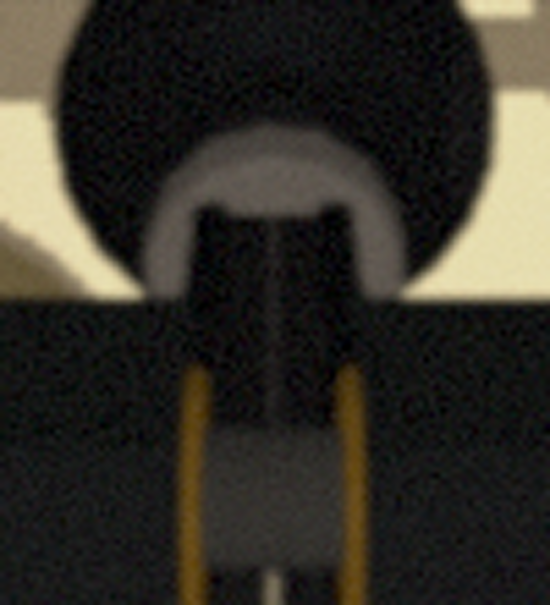

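>>> step_arm:
  moves:
    - [[0,0,0,0,0.2,0,0],[0,0,0,0,0.4,0,0],[0,0,0,0,0.6,0,0],[0,0,0,0,0.6,0,0],[0,0,0,0,0.6,0,0]]

```text
time_s: 15.22
tcp_pos: [0.6846, -0.1846, 0.103]
ee_rot: [[-1.0, 0.001, 0.0], [-0.0, -0.0, -1.0], [-0.001, -1.0, 0.0]]
wrist_force: [-0.5, 1.0, 4.1]
gripper_width: 0.005
```

```bash
python3 - <<'E'
from station import optics
from h import *
s=st();print(s["effort"])
for n in("wrist","side"):
    d=optics.capture(n)
    cv2.imwrite(f"pics/{n}8.png",cv2.resize(d["image"][190:300,270:370,::-1] if n=="wrist" else d["image"][230:320,340:440,::-1],None,fx=5.5,fy=5.5,interpolation=cv2.INTER_CUBIC))
E
```

```text
t 15.22 tcp [ 0.6846 -0.1846  0.103 ] F [-0.5  1.   4.1] w 0.005 yaw -179.98 j [ -2.  35.   6.   0. -61.  92.]
[-2.31348267e-01 -4.61054707e+01  1.67850530e+01  3.58606048e+00
  2.48495769e-01  1.10439356e-03]
```

View pics/wrist8.png

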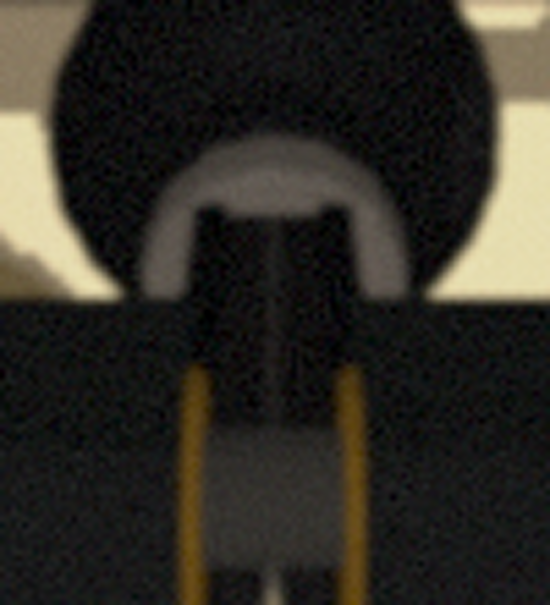

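View pics/side8.png

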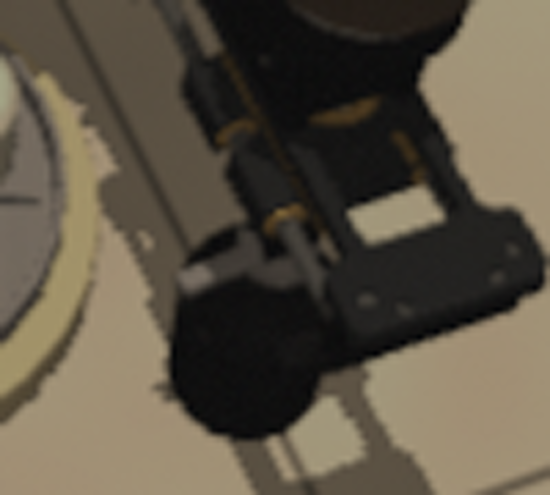

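>>> step_arm:
  moves:
    - [[0,0,0,0,0.2,0,0],[0,0,0,0,0.4,0,0],[0,0,0,0,0.5,0,0],[0,0,0,0,0.5,0,0],[0,0,0,0,0.5,0,0]]

```text
time_s: 15.73
tcp_pos: [0.6846, -0.1846, 0.0979]
ee_rot: [[-1.0, 0.001, 0.0], [-0.0, -0.0, -1.0], [-0.001, -1.0, 0.0]]
wrist_force: [-1.3, 0.8, 5.1]
gripper_width: 0.005
```

>>> step_arm:
  moves:
    - [[0,0,0,0,0.1,0,0],[0,0,0,0,0.2,0,0],[0,0,0,0,0.3,0,0],[0,0,0,0,0.3,0,0],[0,0,0,0,0.3,0,0]]

```text
time_s: 16.15
tcp_pos: [0.6846, -0.1846, 0.0953]
ee_rot: [[-1.0, 0.001, 0.001], [-0.001, -0.0, -1.0], [-0.001, -1.0, 0.0]]
wrist_force: [-1.0, 1.3, 6.8]
gripper_width: 0.009
```

>>> step_arm:
  moves:
    - [[0,0,0,0,0.2,0,0],[0,0,0,0,0.3,0,0],[0,0,0,0,0.4,0,0],[0,0,0,0,0.4,0,0],[0,0,0,0,0.4,0,0]]

```text
time_s: 16.57
tcp_pos: [0.6847, -0.1846, 0.0933]
ee_rot: [[-1.0, 0.001, 0.001], [-0.001, -0.001, -1.0], [-0.001, -1.0, 0.001]]
wrist_force: [-4.3, 3.1, 11.7]
gripper_width: 0.003
```

>>> step_arm:
  moves:
    - [[0,0,0,0,0.1,0,0],[0,0,0,0,0.2,0,0],[0,0,0,0,0.3,0,0],[0,0,0,0,0.3,0,0],[0,0,0,0,0.3,0,0]]

```text
time_s: 16.98
tcp_pos: [0.6848, -0.1847, 0.0932]
ee_rot: [[-1.0, 0.003, 0.002], [-0.002, -0.002, -1.0], [-0.003, -1.0, 0.002]]
wrist_force: [-6.6, 4.5, 21.9]
gripper_width: 0.005
```

>>> step_arm:
  moves:
    - [[0,0,0,0,-3,0,0],[0,0,0,0,-7,0,0],[0,0,0,0,-11,0,0],[0,0,0,0,-11,-4,0],[0,0,0,0,-11,-8,0]]

```text
time_s: 17.4
tcp_pos: [0.6855, -0.1057, 0.2]
ee_rot: [[-1.0, 0.006, -0.004], [0.004, 0.0, -1.0], [-0.006, -1.0, -0.001]]
wrist_force: [0.4, 0.6, -1.9]
gripper_width: 0.006
```

>>> step_arm:
  moves:
    - [[0,0,0,1,0,-4,0],[0,0,0,2,0,-8,0],[0,0,0,2,0,-8,0],[0,0,0,2,0,-8,0],[0,0,0,2,0,-8,0]]

```text
time_s: 17.82
tcp_pos: [0.6641, -0.0243, 0.1966]
ee_rot: [[-1.0, -0.001, 0.001], [-0.001, -0.0, -1.0], [0.001, -1.0, 0.0]]
wrist_force: [0.8, 0.0, -1.0]
gripper_width: 0.007
```

```bash
python3 - <<'E'
from station import optics
from h import *
s=st()
for n in("wrist","side"):
    d=optics.capture(n); cv2.imwrite(f"pics/{n}9.png",d["image"][:,:,::-1])
    print(n,proj(d,(.5475,.13,.111)),proj(d,(.5897,.0876,.157)),"tip",proj(d,s["tcp_pos"]-[0,0,.011]),proj(d,s["tcp_pos"]+[0,0,.0127]))
E
```

```text
t 17.82 tcp [ 0.6641 -0.0243  0.1966] F [ 0.8  0.  -1. ] w 0.007 yaw -179.96 j [ 12.  26.   6.  -0. -69.  78.]
wrist (np.float64(180.08961081921504), np.float64(295.37206508940017)) (np.float64(195.65476636389343), np.float64(288.8420624586827)) tip (np.float64(319.0310748039419), np.float64(226.66669171202716)) (np.float64(318.9942555948249), np.float64(241.60785238098572))
side (np.float64(283.4172480081039), np.float64(184.09490994316272)) (np.float64(305.3650615590576), np.float64(179.6937293163735)) tip (np.float64(354.4185221038488), np.float64(198.77972634968762)) (np.float64(355.33136662350915), np.float64(191.90787915090263))
```

View pics/wrist9.png

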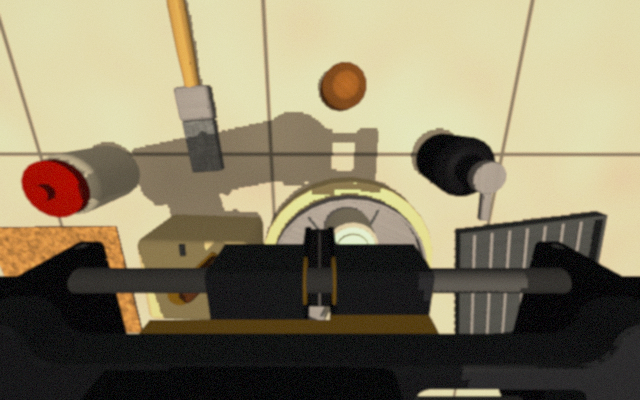

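View pics/side9.png

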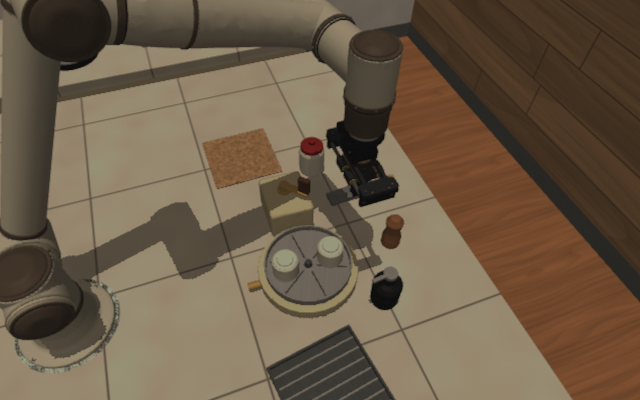

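```bash
python3 - <<'E'
import cv2
im=cv2.imread("pics/side9.png"); cv2.imwrite("pics/s10.png",cv2.resize(im[120:220,260:410],None,fx=5.3,fy=5.3,interpolation=cv2.INTER_CUBIC))
E
```

```text
(no output)
```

View pics/s10.png

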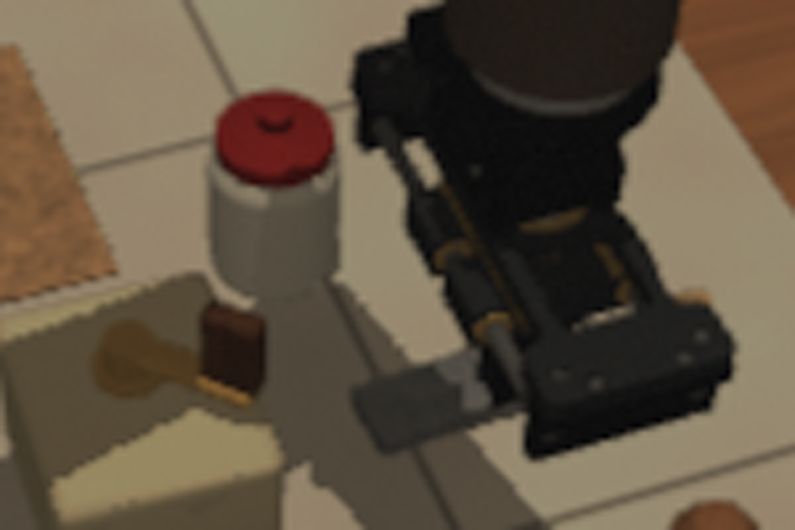

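```bash
python3 - <<'E'
from h import *
c=lambda a:np.array([.058*np.cos(np.radians(a)),.058*np.sin(np.radians(a))])
a=-85
while a<725:
    print(a,[(-100*(c(a+15*k)-c(a))).round(1).tolist() for k in range(1,6)]); a+=75
E
```

```text
-85 [[-1.5, -0.3], [-2.8, -1.0], [-3.9, -2.0], [-4.8, -3.3], [-5.2, -4.8]]
-10 [[-0.1, -1.5], [0.3, -3.0], [1.0, -4.3], [2.0, -5.5], [3.3, -6.3]]
65 [[1.4, -0.5], [3.0, -0.5], [4.4, -0.2], [5.8, 0.5], [6.9, 1.5]]
140 [[0.8, 1.3], [1.3, 2.7], [1.3, 4.2], [1.0, 5.7], [0.3, 7.1]]
215 [[-1.0, 1.1], [-2.3, 1.9], [-3.7, 2.4], [-5.3, 2.5], [-6.7, 2.1]]
290 [[-1.3, -0.7], [-2.5, -1.7], [-3.3, -3.0], [-3.7, -4.4], [-3.8, -6.0]]
365 [[0.3, -1.5], [1.0, -2.8], [2.0, -3.9], [3.3, -4.8], [4.8, -5.2]]
440 [[1.5, -0.1], [3.0, 0.3], [4.3, 1.0], [5.5, 2.0], [6.3, 3.3]]
515 [[0.5, 1.4], [0.5, 3.0], [0.2, 4.4], [-0.5, 5.8], [-1.5, 6.9]]
590 [[-1.3, 0.8], [-2.7, 1.3], [-4.2, 1.3], [-5.7, 1.0], [-7.1, 0.3]]
665 [[-1.1, -1.0], [-1.9, -2.3], [-2.4, -3.7], [-2.5, -5.3], [-2.1, -6.7]]
```

>>> step_arm:
  moves:
    - [[0,0,0,2.8,0,-2.4,0],[0,0,0,5.6,0,-4.9,0],[0,0,0,8.4,0,-7.3,0],[0,0,0,11.1,0,-9.8,0],[0,0,0,11.1,0,-9.8,0]]

```text
time_s: 18.33
tcp_pos: [0.5496, 0.0747, 0.1975]
ee_rot: [[-1.0, -0.002, 0.002], [-0.002, 0.001, -1.0], [0.002, -1.0, -0.001]]
wrist_force: [-0.8, -1.0, -1.1]
gripper_width: 0.006
```

>>> step_arm:
  moves:
    - [[0,0,0,0,2.5,0,0],[0,0,0,0,5,0,0],[0,0,0,0,7.5,0,0],[0,0,0,0,7.5,0,0],[0,0,0,0,7.5,0,0]]

```text
time_s: 18.75
tcp_pos: [0.5532, 0.072, 0.1215]
ee_rot: [[-1.0, -0.003, -0.001], [0.001, -0.002, -1.0], [0.003, -1.0, 0.002]]
wrist_force: [0.4, -0.2, -0.1]
gripper_width: 0.01
```

```bash
python3 - <<'E'
from station import optics
from h import *
s=st()
for n in("wrist","side"):
    d=optics.capture(n); im=d["image"][:,:,::-1]
    cv2.imwrite(f"pics/{n}11.png",im if n=="wrist" else cv2.resize(im[120:320,210:420],None,fx=3,fy=3,interpolation=cv2.INTER_CUBIC))
E
```

```text
t 18.75 tcp [0.5532 0.072  0.1215] F [ 0.4 -0.2 -0.1] w 0.01 yaw 179.92 j [ 24.  20. -16.   0. -54.  66.]
```

View pics/wrist11.png

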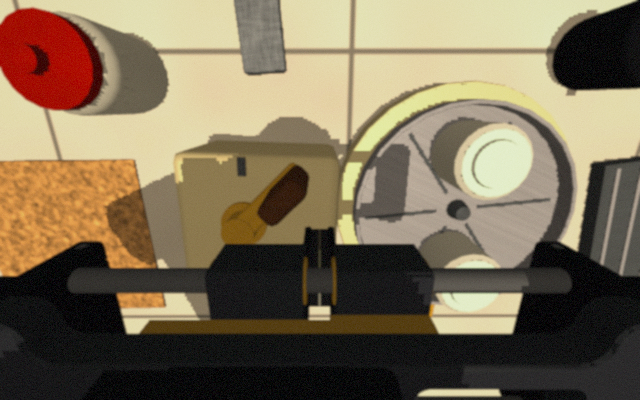

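View pics/side11.png

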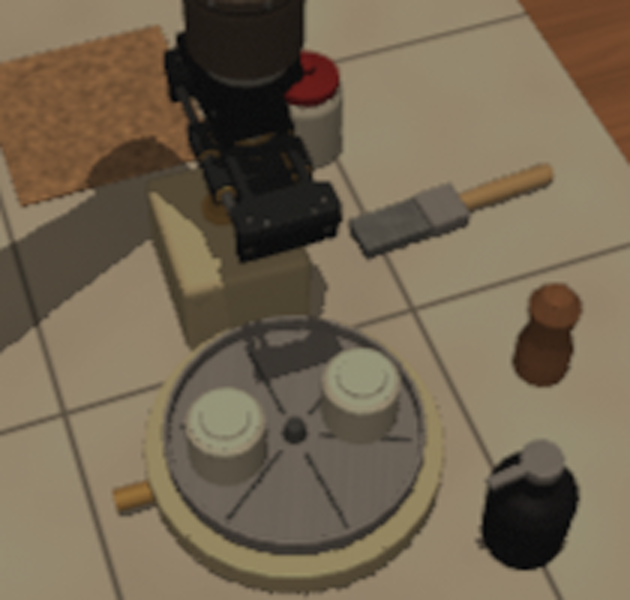

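>>> step_arm:
  moves:
    - [[0,0,0,-1.5,0,-0.5,0],[0,0,0,-2.8,0,-1.2,0],[0,0,0,-3.9,0,-2.2,0],[0,0,0,-4.8,0,-3.5,0],[0,0,0,-5.2,0,-5,0]]

```text
time_s: 19.27
tcp_pos: [0.6057, 0.1222, 0.1237]
ee_rot: [[-1.0, -0.001, -0.002], [0.002, -0.002, -1.0], [0.001, -1.0, 0.002]]
wrist_force: [-2.8, -5.6, 0.4]
gripper_width: 0.005
```

```bash
python3 - <<'E'
from station import optics
from h import *
s=st()
d=optics.capture("wrist"); im=d["image"][:,:,::-1]
cv2.imwrite("pics/w12.png",im)
E
```

```text
t 19.27 tcp [0.6057 0.1222 0.1237] F [-2.8 -5.6  0.4] w 0.005 yaw 179.91 j [ 26.  25.  -7.   0. -57.  63.]
```

View pics/w12.png

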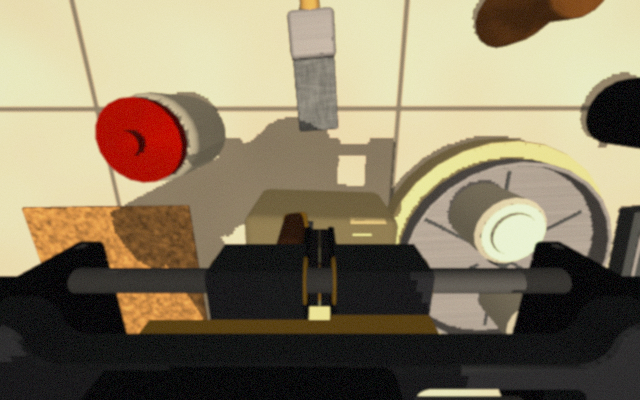

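>>> step_arm:
  moves:
    - [[0,0,0,-0.1,0,-1.5,0],[0,0,0,0.3,0,-3,0],[0,0,0,1,0,-4.3,0],[0,0,0,2,0,-5.5,0],[0,0,0,3.3,0,-6.3,0]]

```text
time_s: 19.73
tcp_pos: [0.5736, 0.1879, 0.1237]
ee_rot: [[-1.0, 0.005, 0.001], [-0.001, 0.002, -1.0], [-0.005, -1.0, -0.002]]
wrist_force: [2.6, -2.5, 0.5]
gripper_width: 0.007
```

>>> step_arm:
  moves:
    - [[0,0,0,1.4,0,-0.5,0],[0,0,0,3,0,-0.5,0],[0,0,0,4.4,0,-0.2,0],[0,0,0,5.8,0,0.5,0],[0,0,0,6.9,0,1.5,0]]

```text
time_s: 20.15
tcp_pos: [0.5051, 0.1743, 0.1246]
ee_rot: [[-1.0, 0.008, 0.003], [-0.003, 0.006, -1.0], [-0.008, -1.0, -0.006]]
wrist_force: [2.6, 1.3, 0.4]
gripper_width: 0.004
```

```bash
python3 - <<'E'
from station import optics
from h import *
s=st()
for n in("wrist","side"):
    d=optics.capture(n); im=d["image"][:,:,::-1]
    cv2.imwrite(f"pics/{n}13.png",im if n=="wrist" else cv2.resize(im[120:320,210:420],None,fx=3,fy=3,interpolation=cv2.INTER_CUBIC))
E
```

```text
t 20.15 tcp [0.5051 0.1743 0.1246] F [2.6 1.3 0.4] w 0.004 yaw -179.85 j [ 36.  18. -20.   0. -52.  54.]
```

View pics/wrist13.png

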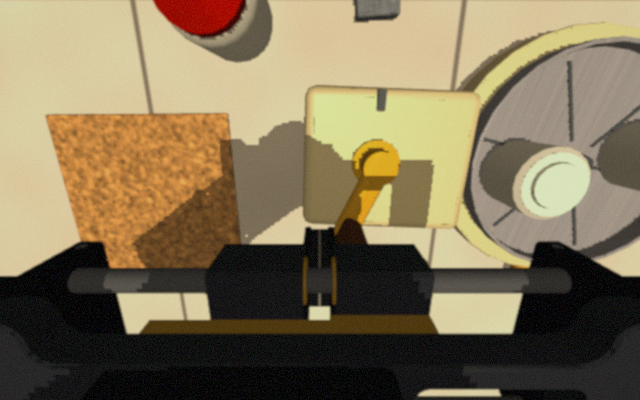

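View pics/side13.png

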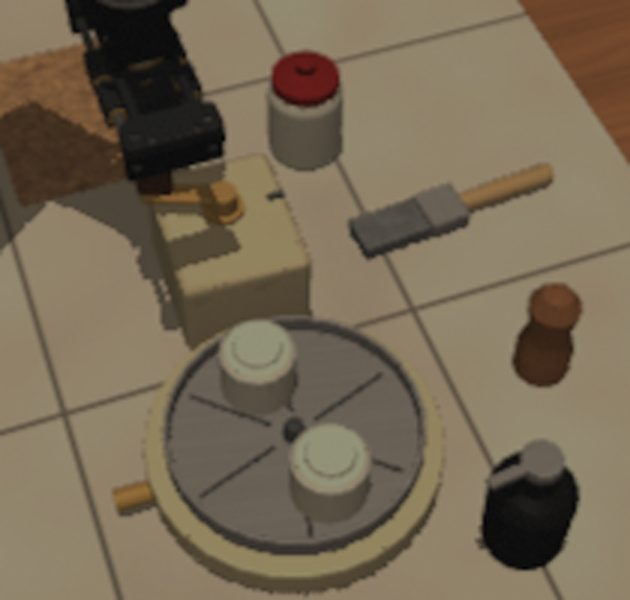

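>>> step_arm:
  moves:
    - [[0,0,0,0.8,0,1.5,0],[0,0,0,1.3,0,2.9,0],[0,0,0,1.3,0,4.4,0],[0,0,0,1,0,5.9,0],[0,0,0,0.3,0,7.3,0]]

```text
time_s: 20.67
tcp_pos: [0.5005, 0.0992, 0.1232]
ee_rot: [[-1.0, 0.002, 0.001], [-0.001, 0.003, -1.0], [-0.002, -1.0, -0.003]]
wrist_force: [-1.2, 4.7, 0.5]
gripper_width: 0.0
```

>>> step_arm:
  moves:
    - [[0,0,0,-1,0,1.1,0],[0,0,0,-2.3,0,1.9,0],[0,0,0,-3.7,0,2.4,0],[0,0,0,-5.3,0,2.5,0],[0,0,0,-6.7,0,2.1,0]]

```text
time_s: 21.08
tcp_pos: [0.5653, 0.076, 0.1216]
ee_rot: [[-1.0, -0.007, -0.002], [0.002, -0.001, -1.0], [0.007, -1.0, 0.001]]
wrist_force: [-3.8, 0.5, 0.8]
gripper_width: 0.003
```

>>> step_arm:
  moves:
    - [[0,0,0,-1.3,0,-0.7,0],[0,0,0,-2.5,0,-1.7,0],[0,0,0,-3.3,0,-3,0],[0,0,0,-3.7,0,-4.4,0],[0,0,0,-3.8,0,-6,0]]

```text
time_s: 21.5
tcp_pos: [0.6041, 0.1358, 0.1215]
ee_rot: [[-1.0, -0.005, -0.001], [0.001, -0.004, -1.0], [0.005, -1.0, 0.004]]
wrist_force: [-0.3, -5.4, -0.1]
gripper_width: 0.008
```

```bash
python3 - <<'E'
from station import optics
from h import *
s=st()
for n in("wrist","side"):
    d=optics.capture(n); im=d["image"][:,:,::-1]
    cv2.imwrite(f"pics/{n}14.png",im if n=="wrist" else cv2.resize(im[120:320,210:420],None,fx=3,fy=3,interpolation=cv2.INTER_CUBIC))
E
```

```text
t 21.5 tcp [0.6041 0.1358 0.1215] F [-0.3 -5.4 -0.1] w 0.008 yaw 179.92 j [ 28.  26.  -7.   0. -58.  62.]
```

View pics/wrist14.png

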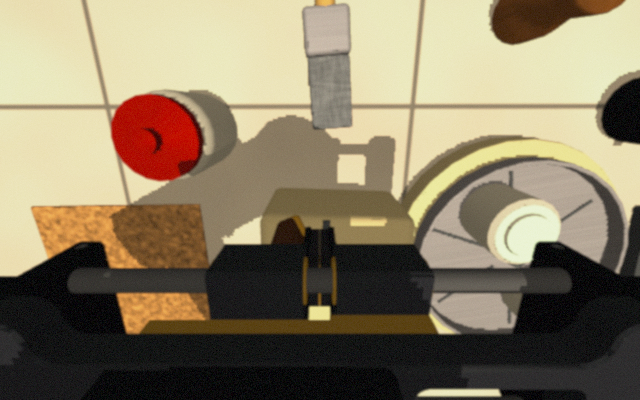

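View pics/side14.png

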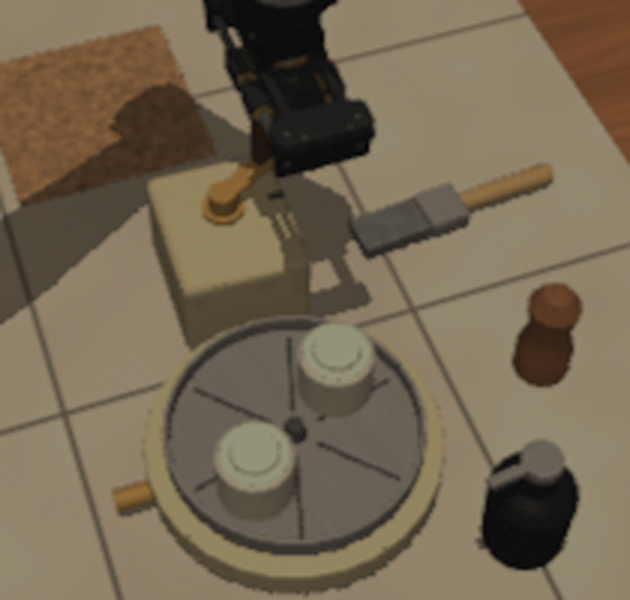

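>>> step_arm:
  moves:
    - [[0,0,0,0.3,0,-1.5,0],[0,0,0,1,0,-2.8,0],[0,0,0,2,0,-3.9,0],[0,0,0,3.3,0,-4.8,0],[0,0,0,4.8,0,-5.2,0]]

```text
time_s: 22.02
tcp_pos: [0.5582, 0.1909, 0.1231]
ee_rot: [[-1.0, 0.004, 0.001], [-0.001, 0.002, -1.0], [-0.004, -1.0, -0.002]]
wrist_force: [4.4, -2.6, -0.8]
gripper_width: 0.005
```

>>> step_arm:
  moves:
    - [[0,0,0,1.5,0,-0.1,0],[0,0,0,3,0,0.3,0],[0,0,0,4.3,0,1,0],[0,0,0,5.5,0,2,0],[0,0,0,6.3,0,3.3,0]]

```text
time_s: 22.43
tcp_pos: [0.4951, 0.1589, 0.1239]
ee_rot: [[-1.0, 0.006, 0.002], [-0.002, 0.005, -1.0], [-0.006, -1.0, -0.005]]
wrist_force: [2.7, 2.7, -0.8]
gripper_width: 0.003
```

>>> step_arm:
  moves:
    - [[0,0,0,0.5,0,1.4,0],[0,0,0,0.5,0,3,0],[0,0,0,0.2,0,4.4,0],[0,0,0,-0.5,0,5.8,0],[0,0,0,-1.5,0,6.9,0]]

```text
time_s: 22.85
tcp_pos: [0.5081, 0.0875, 0.1228]
ee_rot: [[-1.0, -0.0, -0.0], [0.0, 0.002, -1.0], [0.0, -1.0, -0.002]]
wrist_force: [-2.1, 4.4, 0.0]
gripper_width: 0.005
```

>>> step_arm:
  moves:
    - [[0,0,0,-1.3,0,0.8,0],[0,0,0,-2.7,0,1.3,0],[0,0,0,-4.2,0,1.3,0],[0,0,0,-5.7,0,1,0],[0,0,0,-7.1,0,0.3,0]]

```text
time_s: 23.27
tcp_pos: [0.5774, 0.083, 0.1214]
ee_rot: [[-1.0, -0.007, -0.002], [0.002, -0.001, -1.0], [0.007, -1.0, 0.001]]
wrist_force: [-4.4, -0.3, 0.6]
gripper_width: 0.004
```

>>> step_arm:
  moves:
    - [[0,0,0,-1.1,0,-1,0],[0,0,0,-1.9,0,-2.3,0],[0,0,0,-2.4,0,-3.7,0],[0,0,0,-2.5,0,-5.3,0],[0,0,0,-2.1,0,-6.7,0]]

```text
time_s: 23.68
tcp_pos: [0.6008, 0.1509, 0.1218]
ee_rot: [[-1.0, -0.002, -0.0], [0.0, -0.002, -1.0], [0.002, -1.0, 0.002]]
wrist_force: [0.1, -4.8, -0.1]
gripper_width: 0.009
```

```bash
python3 - <<'E'
from station import optics
from h import *
s=st()
for n in("wrist","side"):
    d=optics.capture(n); im=d["image"][:,:,::-1]
    cv2.imwrite(f"pics/{n}15.png",im if n=="wrist" else cv2.resize(im[120:320,210:420],None,fx=3,fy=3,interpolation=cv2.INTER_CUBIC))
E
```

```text
t 23.68 tcp [0.6008 0.1509 0.1218] F [ 0.1 -4.8 -0.1] w 0.009 yaw 179.97 j [ 29.  26.  -7.   0. -57.  61.]
```

View pics/wrist15.png

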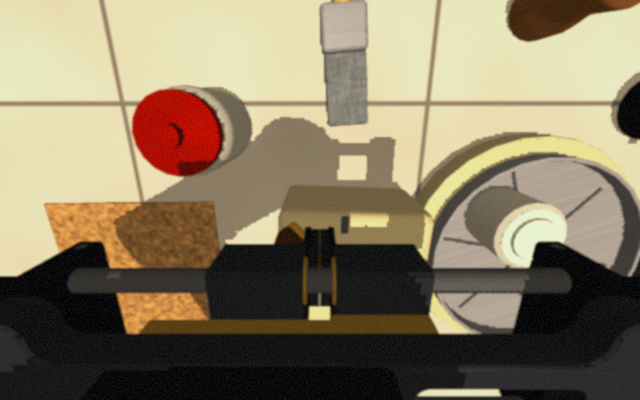

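View pics/side15.png

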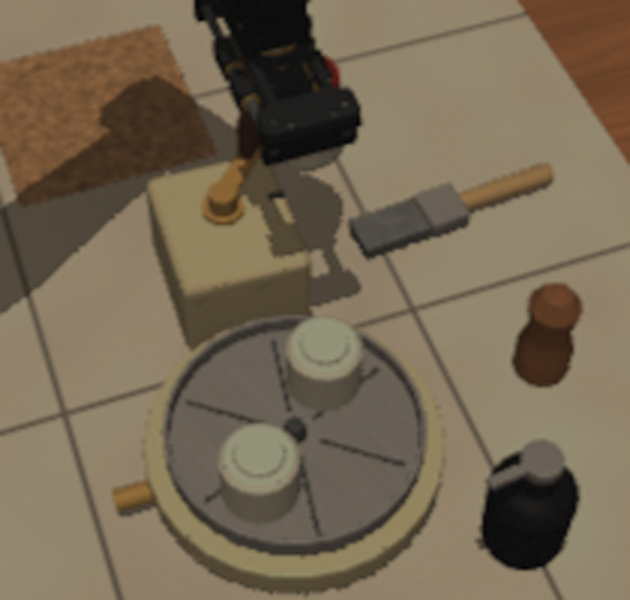

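>>> step_arm:
  moves:
    - [[0,0,0,-0.5,0,1.5,0],[0,0,0,-0.5,-4,1.5,0],[0,0,0,-0.5,-8,1.5,30],[0,0,0,-0.5,-10,0,100],[0,0,0,-0.5,-10,-4,100]]

```text
time_s: 24.2
tcp_pos: [0.6096, 0.1901, 0.2308]
ee_rot: [[-1.0, 0.014, -0.004], [0.004, 0.006, -1.0], [-0.014, -1.0, -0.006]]
wrist_force: [0.9, 0.5, 0.3]
gripper_width: 0.154
```

>>> step_arm:
  moves:
    - [[0,-0.1,0,0,0,-4,100],[0,-0.2,0,0,0,-8,100],[0,-0.3,0,0,0,-12,100],[0,-0.3,0,0,0,-12,100],[0,-0.3,0,0,0,-12,100]]

```text
time_s: 24.62
tcp_pos: [0.6056, 0.3143, 0.222]
ee_rot: [[-0.954, 0.0, 0.299], [-0.299, 0.001, -0.954], [-0.001, -1.0, -0.001]]
wrist_force: [-0.7, -0.2, 0.1]
gripper_width: 0.528
```

```bash
python3 - <<'E'
from station import optics
from h import *
s=st()
d=optics.capture("top"); im=d["image"][:,:,::-1]
cv2.imwrite("pics/t16.png",im)
for c,q in cups(d,(305,180,390,262),vth=150,sth=35): print(c,q,onz(d,*c,.088).round(4),onz(d,q[0]+q[2]/2-.5,q[1]+q[3]/2-.5,.09).round(4))
d=optics.capture("side"); im=d["image"][:,:,::-1]
cv2.imwrite("pics/s16.png",cv2.resize(im[120:320,210:420],None,fx=3,fy=3,interpolation=cv2.INTER_CUBIC))
E
```

```text
t 24.62 tcp [0.6056 0.3143 0.222 ] F [-0.7 -0.2  0.1] w 0.528 yaw -162.62 j [ 41.  27.  11.  -0. -73.  66.]
[333.76557864 205.96735905] [324 196  21  21 337] [ 0.5793 -0.0245  0.088 ] [ 0.5791 -0.0249  0.09  ]
[321.81578947 229.05263158] [313 219  20  26 152] [0.5191 0.009  0.088 ] [0.5126 0.0075 0.09  ]
[362.78078078 235.02702703] [353 225  20  21 333] [ 0.5002 -0.0992  0.088 ] [ 0.5004 -0.0982  0.09  ]
```

View pics/t16.png

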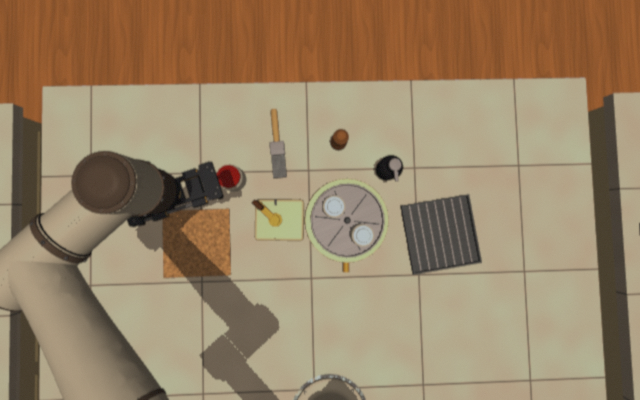

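View pics/s16.png

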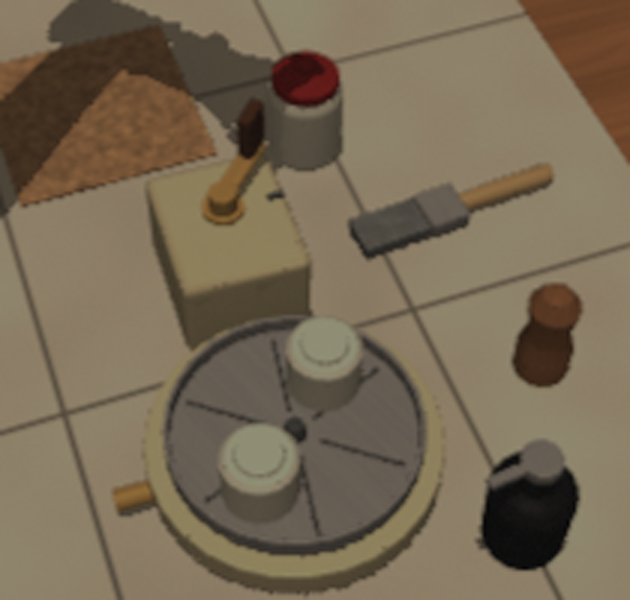

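>>> step_arm:
  moves:
    - [[0,-0.12,0,1.4,0,3.5,100],[0,-0.24,0,2.8,0,7,100],[0,-0.36,0,4.2,0,10.5,100],[0,-0.45,0,5.6,0,14,100],[0,-0.45,0,7,0,17.5,100]]

```text
time_s: 25.13
tcp_pos: [0.5905, 0.1205, 0.2232]
ee_rot: [[-0.731, 0.001, 0.683], [-0.683, 0.001, -0.731], [-0.002, -1.0, 0.0]]
wrist_force: [0.7, -0.2, 0.0]
gripper_width: 0.968
```

```bash
cat >> h.py <<'E'
def delta(p):
    s=st(); R=s["ee_rot"]; print("tool shift cm",(R.T@(np.array(p)-s["tcp_pos"])*100).round(2))
E
python3 -c "
from h import *
delta((.579,-.025,.13))"
```

```text
t 25.13 tcp [0.5905 0.1205 0.2232] F [ 0.7 -0.2  0. ] w 0.968 yaw -136.94 j [ 27.  19.  -2.  -0. -69. 106.]
tool shift cm [10.79  9.31  9.84]
```

>>> step_arm:
  moves:
    - [[0,0,0,2.7,0,2.5,100],[0,0,0,5.4,0,5,100],[0,0,0,8.1,0,7.5,100],[0,0,0,10.8,1,9.8,100],[0,0,0,10.8,5,9.8,100]]

```text
time_s: 25.55
tcp_pos: [0.5823, -0.0278, 0.1797]
ee_rot: [[-0.736, 0.016, 0.677], [-0.677, 0.001, -0.736], [-0.012, -1.0, 0.011]]
wrist_force: [1.9, 0.8, 0.0]
gripper_width: 1.0
```

>>> step_arm:
  moves:
    - [[0,0,0,0,3,0,100],[0,0,0,0,4.3,0,100],[0,0,0,0,4.3,0,100],[0,0,0,0,4.3,0,100],[0,0,0,0,4.3,0,100]]

```text
time_s: 25.97
tcp_pos: [0.58, -0.0222, 0.1313]
ee_rot: [[-0.732, 0.004, 0.681], [-0.681, 0.0, -0.732], [-0.003, -1.0, 0.002]]
wrist_force: [-0.5, 0.0, 0.0]
gripper_width: 1.003
```

```bash
python3 - <<'E'
from station import optics
from h import *
delta((.579,-.025,.06))
d=optics.capture("wrist"); cv2.imwrite("pics/w17.png",d["image"][:,:,::-1])
print([np.round(proj(d,p),1) for p in [(.579,-.025,.093),(.5003,-.0985,.093)]])
E
```

```text
t 25.97 tcp [ 0.58   -0.0222  0.1313] F [-0.5  0.   0. ] w 1.003 yaw -137.05 j [ 14.  21. -12.   0. -56. 119.]
tool shift cm [0.29 7.13 0.12]
[array([320.7, 216.4]), array([320.5, 323.1])]
```

View pics/w17.png

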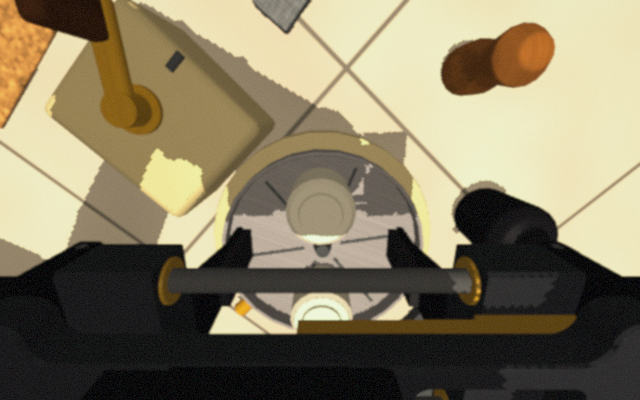

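>>> step_arm:
  moves:
    - [[0,0,0,0,3,0,100],[0,0,0,0,5.5,0,100],[0,0,0,0,7.1,0,100],[0,0,0,0,7.1,0,100],[0,0,0,0,7.1,0,100]]

```text
time_s: 26.43
tcp_pos: [0.5796, -0.0216, 0.0593]
ee_rot: [[-0.731, 0.001, 0.682], [-0.682, -0.0, -0.731], [-0.001, -1.0, 0.001]]
wrist_force: [0.2, 0.8, -0.0]
gripper_width: 0.999
```

>>> step_arm:
  moves:
    - [[0,0,0,0,0,0,30],[0,0,0,0,0,0,30],[0,0,0,0,0,0,30],[0,0,0,0,0,0,30],[0,0,0,0,0,0,30]]

```text
time_s: 26.85
tcp_pos: [0.5796, -0.0218, 0.0593]
ee_rot: [[-0.731, 0.002, 0.682], [-0.682, 0.0, -0.731], [-0.001, -1.0, 0.001]]
wrist_force: [1.6, -1.5, 2.1]
gripper_width: 0.704
```

>>> step_arm:
  moves:
    - [[0,0,0,0,0,0,30],[0,0,0,0,-1,0,30],[0,0,0,0,-4,0,30],[0,0,0,0,-7,0,30],[0,0,0,0,-10,0,30]]

```text
time_s: 27.27
tcp_pos: [0.578, -0.0218, 0.1593]
ee_rot: [[-0.732, -0.002, 0.682], [-0.682, -0.0, -0.732], [0.002, -1.0, -0.002]]
wrist_force: [1.7, -0.4, -1.6]
gripper_width: 0.681
```

>>> step_arm:
  moves:
    - [[0,0,0,0,-3,0,30],[0,0.12,0,2.5,-3,2.1,30],[0,0.24,0,5,-3,4.2,30],[0,0.36,0,8,-3,6.7,30],[0,0.48,0,11,-3,9.2,30]]

```text
time_s: 27.68
tcp_pos: [0.5603, -0.1648, 0.1888]
ee_rot: [[-0.965, -0.001, 0.263], [-0.263, 0.001, -0.965], [0.0, -1.0, -0.001]]
wrist_force: [0.4, 0.7, -2.2]
gripper_width: 0.684
```

```bash
python3 -c "
from h import *
delta((.539,-.334,.16))"
```

```text
t 27.68 tcp [ 0.5603 -0.1648  0.1888] F [ 0.4  0.7 -2.2] w 0.684 yaw -164.78 j [ -1.  19.  -7.  -0. -64. 106.]
tool shift cm [ 6.5   2.87 15.77]
```

>>> step_arm:
  moves:
    - [[0,0.09,0,1.5,0,3.6,30],[0,0.18,0,3,0,7.2,30],[0,0.26,0,4.5,0,10.8,30],[0,0.26,0,6,0,14.4,30],[0,0.26,0,6.5,0,15.8,30]]

```text
time_s: 28.1
tcp_pos: [0.539, -0.3376, 0.1882]
ee_rot: [[-1.0, -0.002, 0.006], [-0.006, -0.0, -1.0], [0.002, -1.0, 0.0]]
wrist_force: [-0.1, 1.0, -0.9]
gripper_width: 0.678
```

>>> step_arm:
  moves:
    - [[0,0,0,0,3,0,30],[0,0,0,0,6,0,30],[0,0,0,0,9,0,30],[0,0,0,0,9,0,30],[0,0,0,0,9,0,30]]

```text
time_s: 28.52
tcp_pos: [0.5395, -0.3331, 0.0971]
ee_rot: [[-1.0, -0.005, 0.011], [-0.011, 0.001, -1.0], [0.005, -1.0, -0.001]]
wrist_force: [-0.4, -0.3, -1.0]
gripper_width: 0.67
```

```bash
python3 - <<'E'
from station import optics
from h import *
delta((.539,-.334,.0255))
d=optics.capture("wrist"); cv2.imwrite("pics/w18.png",d["image"][:,:,::-1])
print([np.round(proj(d,p),1) for p in [(.5779,-.2203,.016),(.6047,-.4205,.016),(.494,-.334,.005)]])
E
```

```text
t 28.52 tcp [ 0.5395 -0.3331  0.0971] F [-0.4 -0.3 -1. ] w 0.67 yaw -179.39 j [-17.  28.  -6.   0. -55. 108.]
tool shift cm [0.02 7.16 0.1 ]
[array([198.1, 156. ]), array([417.2, 129.1]), array([319.5, 234.6])]
```

View pics/w18.png

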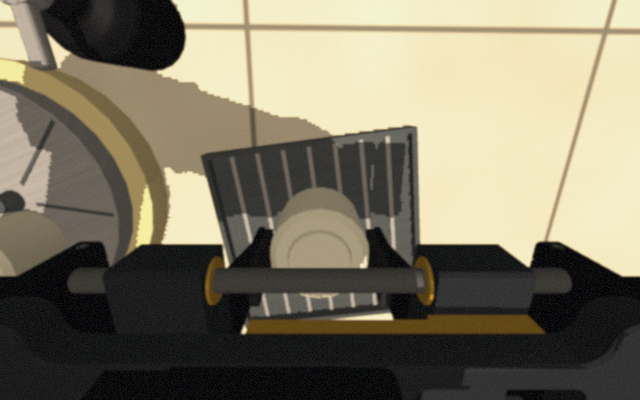

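>>> step_arm:
  moves:
    - [[0,0,0,0,3,0,30],[0,0,0,0,5,0,30],[0,0,0,0,6.6,0,30],[0,0,0,0,6.6,0,30],[0,0,0,0,6.6,0,30]]

```text
time_s: 28.98
tcp_pos: [0.5421, -0.334, 0.0344]
ee_rot: [[-1.0, 0.002, 0.011], [-0.011, -0.001, -1.0], [-0.002, -1.0, 0.001]]
wrist_force: [-0.3, 0.1, -1.3]
gripper_width: 0.68
```

>>> step_arm:
  moves:
    - [[0,0,0,0,0.2,0,30],[0,0,0,0,0.4,0,30],[0,0,0,0,0.6,0,30],[0,0,0,0,0.6,0,30],[0,0,0,0,0.6,0,30]]

```text
time_s: 29.4
tcp_pos: [0.5409, -0.3337, 0.0269]
ee_rot: [[-1.0, 0.001, 0.01], [-0.01, -0.0, -1.0], [-0.001, -1.0, 0.0]]
wrist_force: [0.7, 0.6, -1.9]
gripper_width: 0.678
```

>>> step_arm:
  moves:
    - [[0,0,0,0,0.1,0,30],[0,0,0,0,0.2,0,30],[0,0,0,0,0.3,0,30],[0,0,0,0,0.3,0,30],[0,0,0,0,0.3,0,30]]

```text
time_s: 29.82
tcp_pos: [0.5408, -0.3337, 0.0243]
ee_rot: [[-1.0, 0.0, 0.011], [-0.011, -0.0, -1.0], [-0.0, -1.0, 0.0]]
wrist_force: [-1.6, 1.9, 4.7]
gripper_width: 0.68
```

Contact at the expected height. Release and rise.

>>> step_arm:
  moves:
    - [[0,0,0,0,0,0,95],[0,0,0,0,0,0,95],[0,0,0,0,0,0,95],[0,0,0,0,0,0,95],[0,0,0,0,-3,0,95]]

```text
time_s: 30.23
tcp_pos: [0.5364, -0.3318, 0.0473]
ee_rot: [[-1.0, -0.012, 0.009], [-0.009, 0.006, -1.0], [0.012, -1.0, -0.006]]
wrist_force: [-1.2, -0.0, -1.0]
gripper_width: 0.921
```

>>> step_arm:
  moves:
    - [[0,0,0,0,-4,0,100],[0,0,0,0,-8,0,100],[0,0,0,0,-12,0,100],[0,0,0,1,-14,-3,100],[0,0,0,2,-14,-6,100]]

```text
time_s: 30.65
tcp_pos: [0.5233, -0.2755, 0.1993]
ee_rot: [[-1.0, 0.011, 0.008], [-0.009, -0.004, -1.0], [-0.011, -1.0, 0.005]]
wrist_force: [0.9, 0.7, -0.2]
gripper_width: 0.995
```

```bash
python3 - <<'E'
from station import optics
from h import *
delta((.5003,-.0985,.16))
for n in ("top","side"):
    d=optics.capture(n); cv2.imwrite(f"pics/{n}19.png",d["image"][:,:,::-1])
    print(n,[np.round(proj(d,p),1) for p in [(.5003,-.0985,.093),(.541,-.334,.058)]])
    if n=="top":
        for c,q in cups(d,(305,180,490,272),vth=150,sth=35): print(c,q,onz(d,*c,.088).round(4))
E
```

```text
t 30.65 tcp [ 0.5233 -0.2755  0.1993] F [ 0.9  0.7 -0.2] w 0.995 yaw -179.51 j [-12.  19.  -6.   0. -65. 102.]
tool shift cm [  2.19   3.82 -17.74]
top [array([362.8, 235.1]), array([445.5, 217.2])]
side [array([295.5, 270.1]), array([354.4, 371.6])]
```

View pics/top19.png

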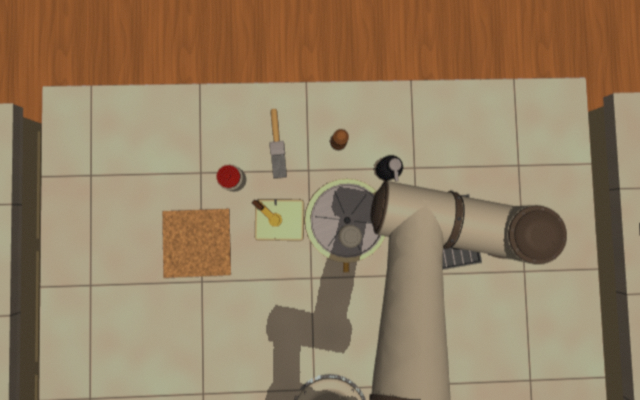

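View pics/side19.png

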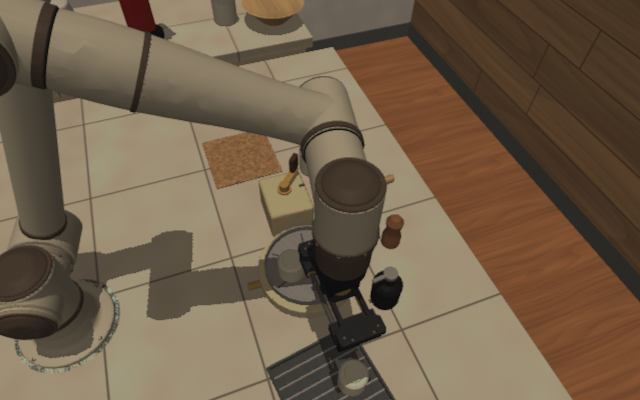

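```bash
python3 - <<'E'
from station import optics
from h import *
d=optics.capture("top"); print(onz(d,350.5,236,.093))
cv2.imwrite("pics/t20.png",cv2.resize(d["image"][170:290,290:440,::-1],None,fx=5,fy=5,interpolation=cv2.INTER_CUBIC))
d=optics.capture("side"); print(onz(d,290.5,261,.093))
cv2.imwrite("pics/s20.png",cv2.resize(d["image"][210:330,240:390,::-1],None,fx=5,fy=5,interpolation=cv2.INTER_CUBIC))
E
```

```text
[ 0.49881439 -0.0659046   0.093     ]
[ 0.49729255 -0.07292236  0.093     ]
```

View pics/t20.png

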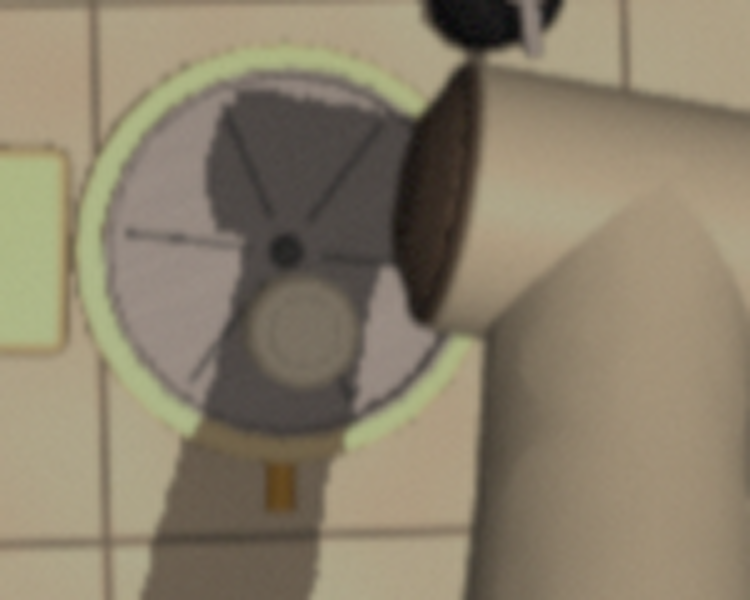

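View pics/s20.png

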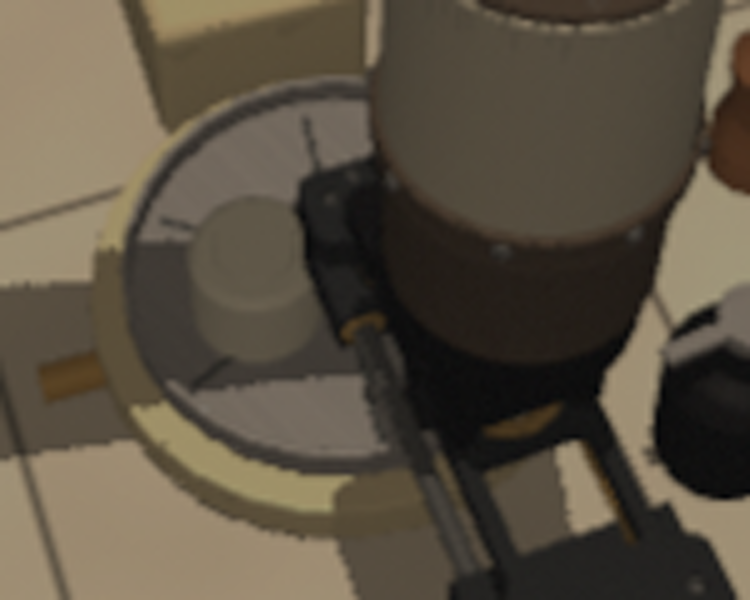

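>>> step_arm:
  moves:
    - [[0,0,0,0.5,0,-4,100],[0,0,0,1,0,-8,100],[0,0,0,1.5,0,-12,100],[0,0,0,2,0,-16,100],[0,0,0,2.2,0,-20,100]]

```text
time_s: 31.27
tcp_pos: [0.4956, -0.0733, 0.1927]
ee_rot: [[-1.0, -0.001, 0.009], [-0.009, -0.0, -1.0], [0.001, -1.0, 0.0]]
wrist_force: [0.9, -0.0, -0.3]
gripper_width: 0.999
```

>>> step_arm:
  moves:
    - [[0,0,0,0,0,-1,100],[0,0,0,0,3,-1,100],[0,0,0,0,6,-1,100],[0,0,0,0,6,-1,100],[0,0,0,0,6,-1,100]]

```text
time_s: 31.68
tcp_pos: [0.4955, -0.065, 0.1321]
ee_rot: [[-1.0, -0.004, 0.01], [-0.01, -0.001, -1.0], [0.005, -1.0, 0.001]]
wrist_force: [-0.0, 0.3, 1.2]
gripper_width: 1.001
```

```bash
python3 - <<'E'
from station import optics
from h import *
delta((.499,-.066,.0595))
d=optics.capture("wrist"); cv2.imwrite("pics/w21.png",d["image"][:,:,::-1])
print([np.round(proj(d,p),1) for p in [(.499,-.066,.093)]])
E
```

```text
t 31.68 tcp [ 0.4955 -0.065   0.1321] F [-0.   0.3  1.2] w 1.001 yaw -179.44 j [ 11.  14. -23.   0. -53.  79.]
tool shift cm [-0.39  7.25  0.1 ]
[array([320.3, 208.6])]
```

View pics/w21.png

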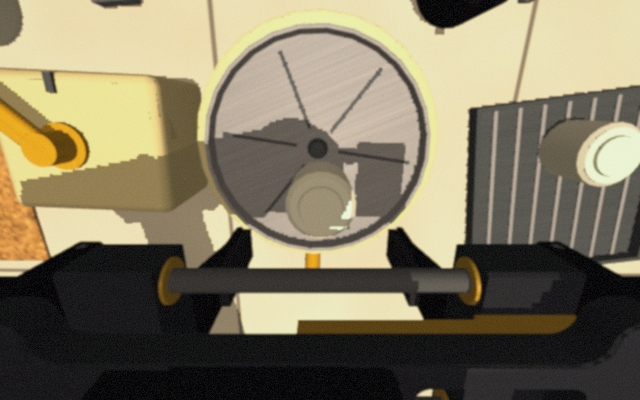

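>>> step_arm:
  moves:
    - [[0,0,0,-0.4,3,0.1,100],[0,0,0,-0.4,5.5,0.1,100],[0,0,0,-0.4,7.2,0.1,100],[0,0,0,-0.4,7.2,0.1,100],[0,0,0,-0.4,7.2,0.1,100]]

```text
time_s: 32.15
tcp_pos: [0.5013, -0.0656, 0.0625]
ee_rot: [[-1.0, 0.001, 0.01], [-0.01, -0.0, -1.0], [-0.001, -1.0, 0.001]]
wrist_force: [-0.3, 0.5, 0.3]
gripper_width: 1.001
```

>>> step_arm:
  moves:
    - [[0,0,0,0,0,0,30],[0,0,0,0,0,0,30],[0,0,0,0,0,0,30],[0,0,0,0,0,0,30],[0,0,0,0,0,0,30]]

```text
time_s: 32.57
tcp_pos: [0.5004, -0.065, 0.0622]
ee_rot: [[-1.0, 0.001, 0.01], [-0.01, 0.0, -1.0], [-0.001, -1.0, -0.0]]
wrist_force: [-0.9, -1.7, -0.7]
gripper_width: 0.708
```

>>> step_arm:
  moves:
    - [[0,0,0,0,0,0,30],[0,0,0,0,-1,0,30],[0,0,0,0,-4,0,30],[0,0,0,0,-8,0,30],[0,0,0,0,-12,0,30]]

```text
time_s: 32.98
tcp_pos: [0.4985, -0.0651, 0.1815]
ee_rot: [[-1.0, -0.004, 0.01], [-0.01, -0.0, -1.0], [0.004, -1.0, 0.0]]
wrist_force: [2.0, -0.0, -1.6]
gripper_width: 0.675
```

```bash
python3 -c "
from h import *
delta((.449,-.334,.18))"
```

```text
t 32.98 tcp [ 0.4985 -0.0651  0.1815] F [ 2.  -0.  -1.6] w 0.675 yaw -179.43 j [ 11.  12. -19.  -0. -60.  80.]
tool shift cm [ 5.22  0.18 26.84]
```

>>> step_arm:
  moves:
    - [[0,0,0,0.8,0,4,30],[0,0,0,1.6,0,8,30],[0,0,0,2.4,0,12,30],[0,0,0,3.2,0,16,30],[0,0,0,4,0,20,30]]

```text
time_s: 33.4
tcp_pos: [0.4609, -0.2667, 0.181]
ee_rot: [[-1.0, -0.001, 0.011], [-0.011, 0.001, -1.0], [0.001, -1.0, -0.001]]
wrist_force: [1.9, -0.8, -1.8]
gripper_width: 0.68
```

>>> step_arm:
  moves:
    - [[0,0,0,0.8,0,4,30],[0,0,0,1.2,0,6.8,30],[0,0,0,1.2,4,6.8,30],[0,0,0,1.2,8,6.8,30],[0,0,0,1.2,8,6.8,30]]

```text
time_s: 33.82
tcp_pos: [0.444, -0.3308, 0.0931]
ee_rot: [[-1.0, -0.016, 0.006], [-0.006, 0.01, -1.0], [0.016, -1.0, -0.01]]
wrist_force: [-2.4, 2.1, -3.3]
gripper_width: 0.675
```

```bash
python3 - <<'E'
from station import optics
from h import *
delta((.449,-.334,.027))
d=optics.capture("wrist"); cv2.imwrite("pics/w22.png",d["image"][:,:,::-1])
E
```

```text
t 33.82 tcp [ 0.444  -0.3308  0.0931] F [-2.4  2.1 -3.3] w 0.675 yaw -179.66 j [-20.  22. -18.  -0. -51. 111.]
tool shift cm [-0.61  6.6   0.38]
```

View pics/w22.png

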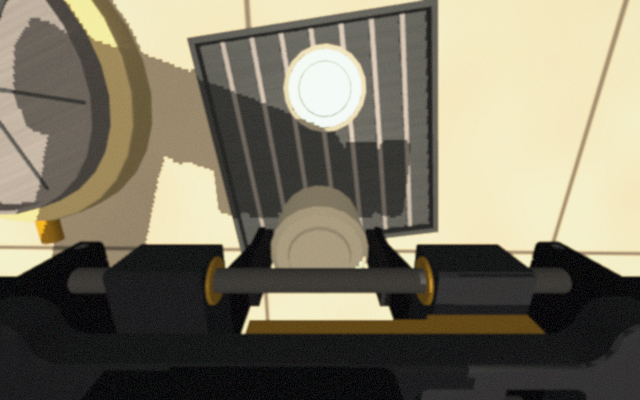

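>>> step_arm:
  moves:
    - [[0,0,0,-0.3,3,0,30],[0,0,0,-0.3,5,0,30],[0,0,0,-0.3,6.2,0,30],[0,0,0,-0.3,6.2,0,30],[0,0,0,-0.3,6.2,0,30]]

```text
time_s: 34.28
tcp_pos: [0.4552, -0.3338, 0.0412]
ee_rot: [[-1.0, 0.002, 0.012], [-0.012, -0.001, -1.0], [-0.002, -1.0, 0.002]]
wrist_force: [0.4, 0.9, -1.8]
gripper_width: 0.672
```

>>> step_arm:
  moves:
    - [[0,0,0,0,0.2,0,30],[0,0,0,0,0.4,0,30],[0,0,0,0,0.5,0,30],[0,0,0,0,0.5,0,30],[0,0,0,0,0.5,0,30]]

```text
time_s: 34.7
tcp_pos: [0.4539, -0.3337, 0.0349]
ee_rot: [[-1.0, 0.001, 0.01], [-0.01, -0.0, -1.0], [-0.001, -1.0, 0.0]]
wrist_force: [-0.2, -0.1, -1.8]
gripper_width: 0.676
```

>>> step_arm:
  moves:
    - [[0,0,0,0.2,0.2,0,30],[0,0,0,0.2,0.4,0,30],[0,0,0,0.2,0.6,0,30],[0,0,0,0.2,0.7,0,30],[0,0,0,0.2,0.7,0,30]]

```text
time_s: 35.12
tcp_pos: [0.4516, -0.3336, 0.0273]
ee_rot: [[-1.0, -0.0, 0.01], [-0.01, 0.0, -1.0], [0.0, -1.0, -0.0]]
wrist_force: [0.1, 0.7, -2.7]
gripper_width: 0.677
```

>>> step_arm:
  moves:
    - [[0,0,0,0,0.1,0,30],[0,0,0,0,0.2,0,30],[0,0,0,0,0.3,0,30],[0,0,0,0,0.3,0,30],[0,0,0,0,0.3,0,30]]

```text
time_s: 35.53
tcp_pos: [0.4517, -0.3336, 0.0271]
ee_rot: [[-1.0, 0.0, 0.011], [-0.011, -0.001, -1.0], [-0.0, -1.0, 0.001]]
wrist_force: [-4.5, 4.4, 13.7]
gripper_width: 0.675
```

>>> step_arm:
  moves:
    - [[0,0,0,0,-0.2,0,30],[0,0,0,0,-0.2,0,95],[0,0,0,0,-0.2,0,95],[0,0,0,0,-0.2,0,95],[0,0,0,0,-0.2,0,95]]

```text
time_s: 35.95
tcp_pos: [0.4519, -0.3337, 0.0262]
ee_rot: [[-1.0, -0.0, 0.01], [-0.01, -0.0, -1.0], [0.0, -1.0, 0.0]]
wrist_force: [0.0, 0.8, 0.4]
gripper_width: 0.89
```

>>> step_arm:
  moves:
    - [[0,0,0,0,-2,0,100],[0,0,0,0,-6,0,100],[0,0,0,0,-10,0,100],[0,0,0,0,-14,0,100],[0,0,0,0,-18,0,100]]

```text
time_s: 36.37
tcp_pos: [0.4514, -0.3335, 0.2082]
ee_rot: [[-1.0, -0.0, 0.01], [-0.01, 0.0, -1.0], [0.0, -1.0, -0.0]]
wrist_force: [0.6, -1.2, -0.3]
gripper_width: 0.992
```

>>> step_arm:
  moves:
    - [[0,0,0,0,0,-4,100],[0,0,0,0,0,-8,100],[0,0,0,0,0,-12,100],[0,0,0,0,0,-16,100],[0,0,0,0,0,-20,100]]

```text
time_s: 36.78
tcp_pos: [0.4493, -0.1321, 0.2065]
ee_rot: [[-1.0, 0.0, 0.009], [-0.009, 0.0, -1.0], [-0.0, -1.0, -0.0]]
wrist_force: [1.2, 1.1, -0.2]
gripper_width: 1.001
```

>>> step_arm:
  moves:
    - [[0,0,0,0,0,-4,100],[0,0,0,0,0,-8,100],[0,0,0,0,0,-12,100],[0,0,0,0,0,-16,100],[0,0,0,0,0,-20,100]]

```text
time_s: 37.2
tcp_pos: [0.4472, 0.0683, 0.2066]
ee_rot: [[-1.0, 0.001, 0.01], [-0.01, 0.0, -1.0], [-0.001, -1.0, -0.0]]
wrist_force: [1.6, 0.9, -1.2]
gripper_width: 0.998
```

```bash
python3 - <<'E'
from station import optics
from h import *
st()
rc=np.array([.4942,-.334]); a=np.array([.5779+.0,-.2203])-np.array([.3825,-.2494]); xa=a/np.linalg.norm(a); ya=np.array([-xa[1],xa[0]])
for n in ("top","side"):
    d=optics.capture(n); cv2.imwrite(f"pics/{n}23.png",d["image"][:,:,::-1])
    if n=="top":
        for c,q in cups(d,(395,190,490,275),vth=140,sth=40):
            p=onz(d,*c,.055); print(c,q,p.round(4),"rack frame",(p[:2]-rc)@xa,(p[:2]-rc)@ya)
E
```

```text
t 37.2 tcp [0.4472 0.0683 0.2066] F [ 1.6  0.9 -1.2] w 0.998 yaw -179.4 j [ 29.   5. -23.   0. -62.  61.]
[445.17845118 218.14814815] [436 209  19  20 297] [ 0.5383 -0.3342  0.055 ] rack frame 0.0436093058018864 -0.00669737653916453
[446.59197324 250.21404682] [437 241  20  20 299] [ 0.4502 -0.3341  0.055 ] rack frame -0.04354225130098702 0.006349929353906371
```

View pics/top23.png

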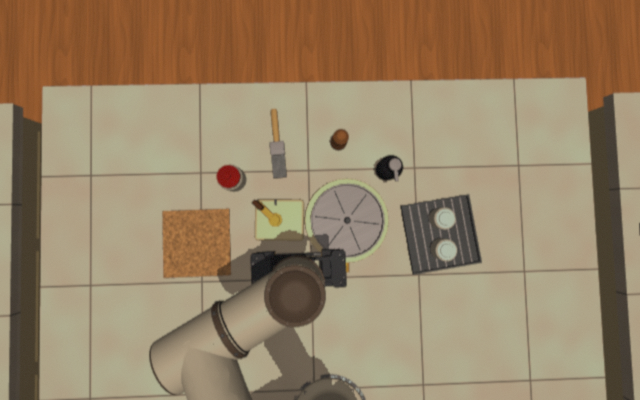

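View pics/side23.png

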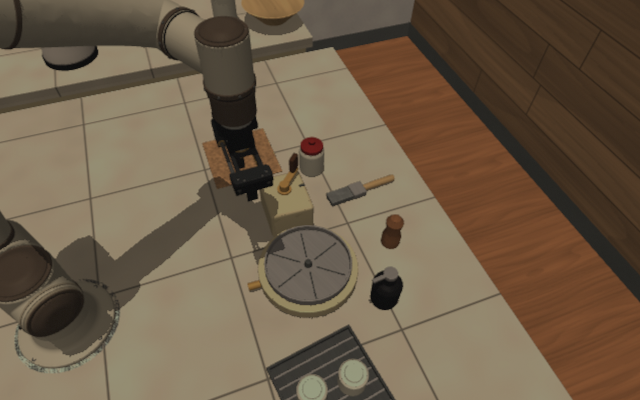

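>>> step_arm:
  moves:
    - [[0,0,0,0,0,0,100],[0,0,0,0,0,0,100],[0,0,0,0,0,0,100],[0,0,0,0,0,0,100],[0,0,0,0,0,0,100]]

```text
time_s: 37.72
tcp_pos: [0.4477, 0.0653, 0.2064]
ee_rot: [[-1.0, -0.0, 0.008], [-0.008, -0.0, -1.0], [0.0, -1.0, 0.0]]
wrist_force: [0.2, -0.4, -0.4]
gripper_width: 1.002
```

```bash
python3 - <<'E'
from station import r
print(r.finish_job())
E
```

```text
the job is handed in; nothing more can be done
None
```

The job is done and handed in at about 38 s of the 210 s allowed; no verdict came back. Two cups were present. I stood both mouth-down in the basket and pushed the soap pump down to its stop. I then turned the crank anticlockwise about two turns plus 40° past its mark and moved both cups to the draining rack.

- **Last checks:** The final top and side pictures show both cups upright in the rack, about 44 mm either side of its middle. The soap pump is up, and the jar, mill and brush look where they were. The crank is about 40° past its mark; I counted the two turns from the pushes and pictures, since the joint can't be read directly. The gripper is open and clear of everything, with no force on the wrist.
- **Knocked cup:** While I was placing the first cup in the rack, the other was knocked about 3 cm aside inside the basket. It stayed upright, so I measured its position again and picked it up from there.
- **Disagreement with the stated geometry:** The pump bottomed out with the tool centre at z = 0.093 m, so the fingertips appear to sit about 13 mm behind that point instead of the stated 11 mm ahead. I felt for contact by force on the pump and on each cup placement, and used heights for the crank and for picking the cups out of the basket that were safe either way.

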